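Put the plotting board back together

ROBOT

A 6-joint arm with a two-finger parallel gripper is mounted at the origin on the work surface. World frame = base frame: x ahead of the robot, y to its left, z up, the work surface at z = 0. Lengths are in m, angles in rad, forces in N, time in s.
With the tool pointing down it reaches from about 0.275 to 0.85 m from the base axis. Payload 5.2 kg.
Tool frame: the origin (TCP) lies at the very end of the fingers, on their centre line; the grasp point (between the pads) lies 19 mm behind it; y points along the fingers, x is the direction in which the jaws open and shut, and the axes are right-handed (so a half turn about y gives the same grasp; the last joint's range is limited). The gripper opens to 85 mm and grips with 20 to 120 N. Pads are 22 mm wide; open, the fingers measure 114 mm over their backs; the gripper's body (76 mm by 85 mm) begins 54 mm behind the grasp point. The pads swing forward as they close: fully open they stand 13 mm farther back than shut.
Start: joints at [-1.55, 0.259, 1.535, -0, 1.348, -0.203], TCP at [0.122, -0.536, 0.231] pointing down, gripper open.
Joint ranges: [-3.14, 3.14], [-0.91, 2.08], [0.19, 2.58], [-1.22, 4.36], [0.22, 2.71], [-3.12, 3.12]. Speed limits (rad/s): [2.57, 2.57, 3.14, 3.14, 3.14, 3.14].

INTERFACE

Orientations are given as [roll, pitch, yaw] about the fixed x, y, z axes, in that order (R = Rz(yaw) Ry(pitch) Rx(roll)).
In Python, from bench import sensors, vision, manip gives the robot as it stands.
- The arm moves only by the tool arm_command, never from a script. Its argument "commands" is text: rows parted by semicolons, each of 6 numbers parted by spaces: the shift along the tool's x, y, z in cm, then the turn, a rotation vector about the tool's x, y, z in degrees. A call has 1 to 12 rows; each row shifts and turns the commanded pose from where the row before left it, along the tool's axes as they then stand; what a row does not reach is not made up. A row lasts 1/12 s, in which the tool goes at most 41.7 mm and 7.16 degrees, less where a joint would pass 70% of its speed; a pose out of reach is approached as far as the arm can. A call is refused whole if a number of a shift passes 4.17 or a number of a turn 7.16, either way. A call with a gripper value outside its range is refused whole. "grip" is the opening, from 0 (shut) to 1 (fully open), set as the call begins (left out, the last holds). The fingers move at their own pace and stop on an object; "grip_force" is the grip in N (left out, the last holds). Time passes only in rows, so rows that do not move let the fingers close. It gives the time, the measured TCP pose, the force and the opening at its end, in the units of the state.
- sensors.get_obs(): the state, without advancing time (a new reading comes with each control period).
- vision.snapshot(name): name is "scene" or "top"; returns a dict with "frame" (420x560x3 uint8, red, green, blue), "fov_y" (degrees; the focal length in pixels is half the picture's height over the tangent of half this angle, whatever the lens; pixels are square), "cx", "cy" (the principal point, pixels), "distortion" ([k1, k2, p1, p2, k3] as OpenCV has them; the pictures are not rectified), "R" (3x3) and "t" (3): a world point X has camera coordinates R X + t. Camera axes: x right, y down, z forward; pixel columns grow to the right and rows downward; lengths in m; the calibration is good to about 2 mm. A picture is of the moment at which its call begins. There is no depth.
- manip.finish_job(): hands the job in, once; it reports no verdict.
Trained networks look in a picture, given as the dict that the camera call returned (one of the last four; its "shot" number tells which), for a name from the list of things; names that differ only in an ending like _2 or _b are one class to them, and where a whole thing is asked for, a point or a joint stands for the part that bears it (a point fixed in the world has none). Each returns a list of dicts, best first, with "confidence" (0 to 1); they miss things now and then, are a little off and sometimes report something else, mostly with a low value. They report only what shows in the picture. A call takes as long as a camera call.
- vision.look_for(picture, query): "extent" ([centre column, centre row, width, height] in pixels, round what is visible of it).
The state is a dict: "time": time; "joint_positions": joint angles; "qvel": joint speeds; "joint_torque": joint torques, N m; "eef_pos": TCP position; "ee_rot": TCP orientation; "contact_force": force on the tool from outside, world axes, zero at the start; "wrist_torque": the same for the moment, N m; "width": finger opening in m.
Only numpy, scipy, OpenCV 4.12 (cv2) and the standard library are available. Lean on these libraries where they do the work, as an engineer would, in place of code of your own. Each camera call takes 0.05 s, during which the arm holds its last target.

TASK

The parts of the plotting board have been photographed on the turntable. Swing the catch on the board's fence fully open, then take every brass sleeve off the turntable and slide each over a pillar of its own on the board, flange down and fully home, easing it down rather than letting it drop. When all are on, lay the straightedge flat on the board, flush against the inner face of the fence and about midway along it, and swing the catch fully shut over its end. Leave the other things where they are.

Things in the scene. Friction and masses are not known exactly. Their poses are not given: they have to be found in the camera images.
- board: plotting board, fixed: dark wooden slab 260 (x) by 320 (y) mm, top face 30 mm above the table. Origin on the table under its middle, z up. Four pillars in a row along y at x = +60 mm; aluminium fence (25 mm wide, 9 mm high above the board, 300 mm long along y) on its -x side, inner face at x = -100 mm looking to +x. Yaw varies; it may stand left or right of the robot.
- turntable: low photographic turntable, foot fixed to the table; its grey platter, 320 mm across, top face 30 mm above the table, spins freely about the vertical through the origin when touched. Origin on the table at its centre.
- straightedge: steel straightedge 190 mm long (its y), 40 mm wide (its x), 6 mm thick, about 0.25 kg, with a wooden grip bar along its middle, 12 mm wide (x), 70 mm long (y), from 6 to 30 mm above the underside. Origin at the centre of the underside, z up; the same either way round. Starts lying on the platter.
- fence (a point): point on the board's top face in the middle of the fence's inner face; axes those of the board. With the straightedge flush, the straightedge's origin is 20 mm from here in +x.
- catch (a joint): brass swing catch pivoted on the fence (about the vertical, light friction, stays where it is left): 0 = open, its arm points to the board's +y along the fence; 1.57 = shut, the arm has swung from +y to +x and lies over the straightedge's end with 5 mm to spare; stops at 0 and 1.65. Starts shut, at 1.3 to 1.6.
- catch_pivot (a point): point on the catch's pivot axis, at mid-thickness of its 5 mm thick, 14 mm wide arm, 13.5 mm above the board's top face; axes those of the board
- catch_knob (a point): top of the catch's upright round black knob, 14 mm across and 26 mm tall, 50 mm from the pivot axis; its top is 42 mm above the board's top face
- sleeve0: brass flanged bearing sleeve: 60 mm tall tube, 44 mm outside, straight bore 27 mm, with a 64 mm flange 6 mm thick at its foot; about 0.2 kg. Origin at the centre of the flange's underside, z up along the bore. Starts standing on the platter, flange down. All sleeves are alike; two to four are present.
- sleeve1: brass flanged bearing sleeve: 60 mm tall tube, 44 mm outside, straight bore 27 mm, with a 64 mm flange 6 mm thick at its foot; about 0.2 kg. Origin at the centre of the flange's underside, z up along the bore. Starts standing on the platter, flange down. All sleeves are alike; two to four are present.
- sleeve2: brass flanged bearing sleeve: 60 mm tall tube, 44 mm outside, straight bore 27 mm, with a 64 mm flange 6 mm thick at its foot; about 0.2 kg. Origin at the centre of the flange's underside, z up along the bore. Starts standing on the platter, flange down. All sleeves are alike; two to four are present.
- sleeve3: brass flanged bearing sleeve: 60 mm tall tube, 44 mm outside, straight bore 27 mm, with a 64 mm flange 6 mm thick at its foot; about 0.2 kg. Origin at the centre of the flange's underside, z up along the bore. Starts standing on the platter, flange down. All sleeves are alike; two to four are present.
- pillar0 (a point): foot (on the board's top face, on its axis) of pillar 0: steel shaft 24 mm across, 75 mm tall, with its top 6 mm tapered to 14 mm; pillars are 70 mm apart; axes those of the board
- pillar1 (a point): foot (on the board's top face, on its axis) of pillar 1: steel shaft 24 mm across, 75 mm tall, with its top 6 mm tapered to 14 mm; pillars are 70 mm apart; axes those of the board
- pillar2 (a point): foot (on the board's top face, on its axis) of pillar 2: steel shaft 24 mm across, 75 mm tall, with its top 6 mm tapered to 14 mm; pillars are 70 mm apart; axes those of the board
- pillar3 (a point): foot (on the board's top face, on its axis) of pillar 3: steel shaft 24 mm across, 75 mm tall, with its top 6 mm tapered to 14 mm; pillars are 70 mm apart; axes those of the board
- weight: bystander: dark steel paperweight 36 mm across, 24 mm tall, standing on the board between pillars and fence; origin at its underside
- tin: bystander: green tin 38 mm across, 75 mm tall, between board and turntable; origin at its underside
- cone: bystander: dark steel cone 72 mm across, 100 mm tall, beyond the work; origin at its underside
- driver: bystander: screwdriver 200 mm long lying between board and turntable

How it is judged:
By the outcome, as a careful person would: the job done as asked, in the order asked, and still so for the second after the job is handed in, with the robot touching nothing.
Of sleeve0, sleeve1, sleeve2, sleeve3 only 2 to 4 are there at a start; the rules pass over those that are not, and their reading is None.
At some moment in a run one of sleeve0, sleeve1, sleeve2, sleeve3, straightedge may be knocked a few centimetres aside while the robot is not near it.
It also fails if it takes over 210 s, if anything falls off the work surface, if the arm or the gripper's body presses on something with over 40 N, if the wrist force passes 120 N, or if a joint passes its speed limit or range.

## Working session

There is one attempt and no reset: what is moved stays moved. The work goes in short steps, Python scripts to look and compute and a tool call to move; the robot and the scene stay as the last step left them, time stands still between calls to the robot, and variables do not carry over. Pictures are saved under pics/ and viewed, and the job is handed in when it is done.

Besides the shell and the picture viewer there is one more tool, called after "Emit:" as a command line: name --argument value ..., lists and objects as JSON in quotes. arm_command: Moves the arm, as the interface text tells. Its arguments: {"type":"object","properties":{"commands":{"type":"string"},"grip":{"type":"number"},"grip_force":{"type":"number"}},"required":["commands"]}

```bash
ls -la; mkdir -p pics
cat > h.py <<'E'
import numpy as np, cv2
from bench import sensors, vision, manip
def K(s):
    h=s["frame"].shape[0]; f=h/2/np.tan(np.radians(s["fov_y"])/2)
    return np.array([[f,0,s["cx"]],[0,f,s["cy"]],[0,0,1.]])
def proj(s,X):
    X=np.atleast_2d(np.array(X,float)); R=np.array(s["R"]);t=np.array(s["t"])
    return cv2.projectPoints(X,cv2.Rodrigues(R)[0],t,K(s),np.array(s["distortion"],float))[0].reshape(-1,2)
def ray(s,uv):
    n=cv2.undistortPoints(np.array(uv,float).reshape(-1,1,2),K(s),np.array(s["distortion"],float)).reshape(-1,2)
    R=np.array(s["R"]);t=np.array(s["t"]); c=-R.T@t
    d=np.c_[n,np.ones(len(n))]@R
    return c,d
def onz(s,uv,z):
    c,d=ray(s,uv); k=(z-c[2])/d[:,2]; return c+d*k[:,None]
def save(s,name,crop=None,sc=1):
    f=s["frame"][:,:,::-1]
    if crop: x0,y0,x1,y1=crop; f=f[y0:y1,x0:x1]
    if sc!=1: f=cv2.resize(f,None,fx=sc,fy=sc,interpolation=cv2.INTER_CUBIC)
    cv2.imwrite("pics/"+name+".png",f)
E
python3 - <<'E'
from h import *
o=sensors.get_obs(); print(o)
for n in("scene","top"):
    s=vision.snapshot(n); save(s,n+"0"); print(n,s["fov_y"],s["cx"],s["cy"],s["distortion"],s["R"],s["t"])
    for q in("board","turntable","straightedge","catch","catch_knob","sleeve0","pillar0","weight","tin","cone","driver"):
        print(q,[(np.round(d["extent"],1).tolist(),round(d["confidence"],2)) for d in vision.look_for(s,q)])
print(sensors.get_obs()["time"])
E
```

```text
total 12
drwxr-xr-x  3 agent agent 4096 Dec  7 08:09 .
drwxr-xr-x 23 root  root  4096 Dec  7 08:09 ..
drwxr-xr-x  2 agent agent 4096 Dec  7 08:09 pics
{'time': 0.0, 'joint_positions': array([-1.54980851e+00,  2.59344839e-01,  1.53612360e+00,  2.90959375e-05,
        1.34798826e+00, -2.02820549e-01]), 'qvel': array([ 0.00105045, -0.00055945, -0.00034236,  0.00022958,  0.00034157,
       -0.00209307]), 'joint_torque': array([ 7.67118599e-04, -4.46021926e+01, -2.90563416e+01, -4.97073434e-04,
        1.17464646e-02,  1.19071566e-05]), 'eef_pos': array([ 0.12207982, -0.53572539,  0.23045745]), 'ee_rot': array([-1.57039306,  0.00182012, -1.34699405]), 'contact_force': array([-0.32433814, -0.03774704,  0.32807204]), 'wrist_torque': array([ 0.0064727 , -0.01504229, -0.02254408]), 'width': 0.08558825490310387}
scene 57.037276799493355 281.0854998683222 209.14223785863842 [-0.04441742  0.          0.          0.          0.        ] [[ 0.86177467  0.50703147 -0.01623275]
 [ 0.38708805 -0.67792169 -0.62496802]
 [-0.32788299  0.5322981  -0.78048157]] [-0.51110332 -0.1624007   1.14687435]
board 
[... 1074 characters left out ...]
 -0.06695963]
 [ 0.0668963  -0.00379944 -0.9977527 ]] [0.00678178 0.58700636 1.11651406]
board [([357.3, 232.8, 123.0, 103.2], 0.88)]
turntable [([172.9, 231.7, 126.9, 125.8], 0.74)]
straightedge [([187.8, 270.8, 72.2, 44.7], 0.96), ([359.8, 232.7, 130.0, 102.3], 0.6)]
catch [([331.7, 266.4, 11.0, 18.1], 0.46)]
catch_knob [([330.0, 264.5, 7.7, 20.3], 0.69)]
sleeve0 [([145.2, 210.4, 29.3, 24.7], 0.94), ([147.9, 250.6, 30.1, 24.9], 0.74)]
pillar0 [([359.3, 235.1, 128.6, 103.3], 0.95)]
weight [([370.2, 240.6, 15.2, 14.6], 0.62)]
tin [([269.4, 186.6, 15.9, 14.1], 0.72)]
cone [([268.1, 142.6, 27.5, 33.0], 0.92)]
driver [([266.6, 265.8, 10.3, 77.2], 0.97), ([357.9, 232.1, 122.8, 103.3], 0.48)]
1.2
```

View pics/scene0.png

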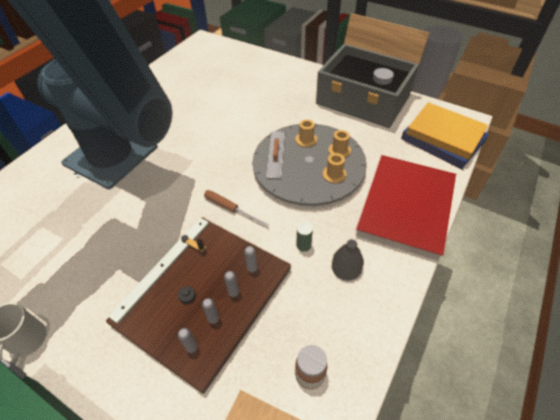

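View pics/top0.png

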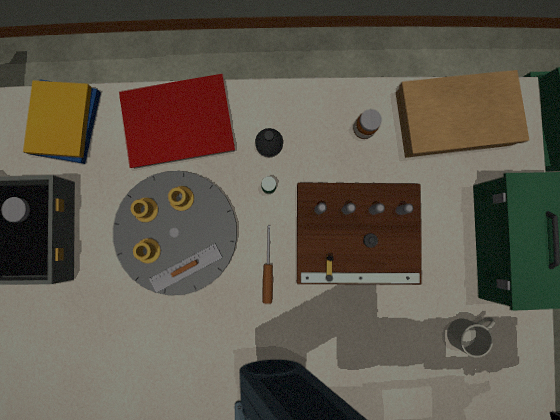

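Run:
```python
import cv2
t=cv2.imread("pics/top0.png")
cv2.imwrite("pics/top0b.png",cv2.resize(t[170:300,280:430],None,fx=4.5,fy=4.5,interpolation=cv2.INTER_CUBIC))
cv2.imwrite("pics/top0t.png",cv2.resize(t[160:305,95:245],None,fx=4,fy=4,interpolation=cv2.INTER_CUBIC))
t=cv2.imread("pics/scene0.png")
cv2.imwrite("pics/scene0b.png",cv2.resize(t[205:405,95:305],None,fx=2.9,fy=2.9,interpolation=cv2.INTER_CUBIC))
cv2.imwrite("pics/scene0t.png",cv2.resize(t[110:220,240:380],None,fx=5,fy=5,interpolation=cv2.INTER_CUBIC))
```

```text
(no output)
```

View pics/top0b.png

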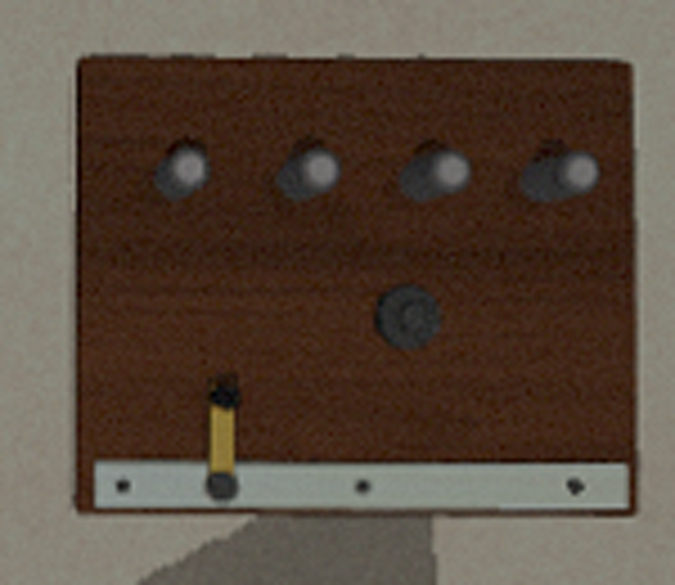

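View pics/top0t.png

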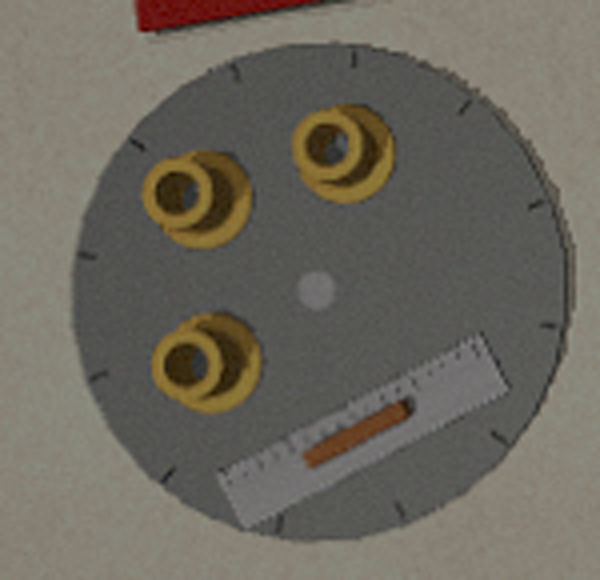

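View pics/scene0b.png

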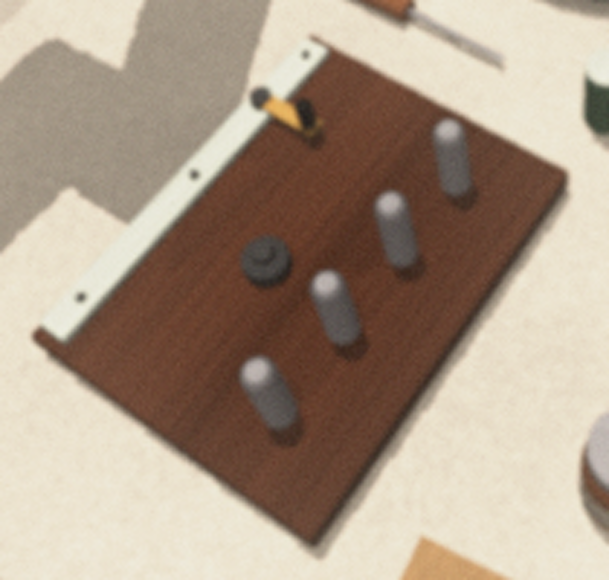

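View pics/scene0t.png

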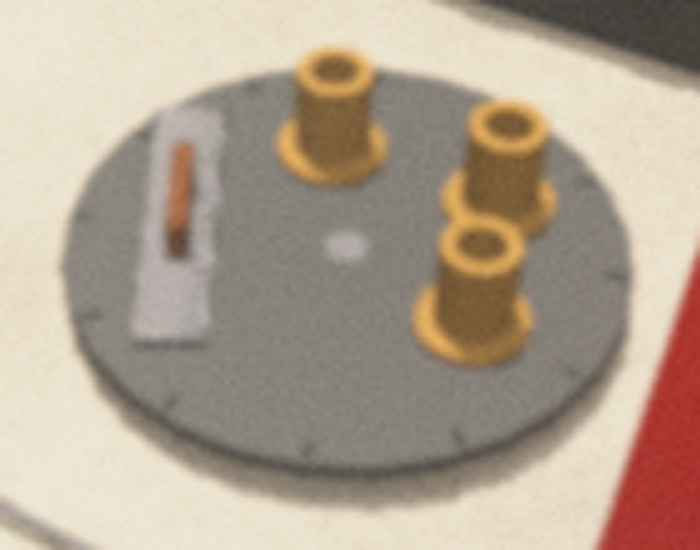

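```bash
cat > fit.py <<'E'
from h import *
from scipy.optimize import least_squares
import pickle
def up(p,s,x0,y0): p=np.array(p,float); return (p+.5)/s-.5+np.array([x0,y0])
if __name__=="__main__":
    T=vision.snapshot("top"); S=vision.snapshot("scene")
    pickle.dump((T,S),open("cal.pkl","wb"))
    pT=up([(190,169),(320,170),(452,172),(580,172)],4.5,280,170)
    pS=up([(448,133),(389,205),(325,284),(257,371)],2.9,95,205)
    P1=K(T)@np.c_[T["R"],T["t"]];P2=K(S)@np.c_[S["R"],S["t"]]
    def tri(a,b):
        def r(x): return np.r_[proj(T,x)[0]-a,proj(S,x)[0]-b]
        o=least_squares(r,onz(T,[a],.1)[0]); return o.x,o.fun
    for a,b in zip(pT,pS): x,f=tri(a,b); print(x.round(4),f.round(2))
    cT=up([(78,60),(633,62),(637,512),(78,512)],4.5,280,170)
    cS=up([(566,176),(316,545),(36,335),(313,38)],2.9,95,205)
    cb=[(.13,.16),(.13,-.16),(-.13,-.16),(-.13,.16)]
    for a,b in zip(cT,cS): x,f=tri(a,b); print("corner",x.round(4),f.round(2))
    def W(p,b,z): c,s=np.cos(p[2]),np.sin(p[2]); b=np.array(b,float); return np.c_[p[0]+c*b[:,0]-s*b[:,1],p[1]+s*b[:,0]+c*b[:,1],np.full(len(b),z)]
    pb=[(.06,.105-.07*i) for i in range(4)]
    def res(p,v=3):
        r=[]
        if v&1: r+=[proj(T,W(p,pb,.105))-pT,(proj(T,W(p,cb,.03))-cT)]
        if v&2: r+=[proj(S,W(p,pb,.105))-pS,(proj(S,W(p,cb,.03))-cS)]
        return np.concatenate(r).ravel()
    for v in(1,2,3):
        o=least_squares(res,[.5,-.2,0],args=(v,)); print(v,o.x.round(4),o.fun.reshape(-1,2).round(2).tolist())
    p=o.x; print(W(p,pb,.03).round(4))
    # pivot & knob
    k=tri(up([(224,395)],4.5,280,170)[0],up([(302,103)],2.9,95,205)[0]);print("knob?",k)
    k=tri(up([(222,486)],4.5,280,170)[0],up([(260,98)],2.9,95,205)[0]);print("pivot",k)
    # turntable: hub, sleeves
    o=lambda p:up(p,4,95,160); q=lambda p:up(p,5,240,110)
    print("hub",tri(o([(317,291)])[0],q([(347,246)])[0]))
    for n,a,b in (("A",(328,146),(482,244)),("B",(177,194),(508,125)),("C",(187,364),(335,69))):
        print(n,tri(o([a])[0],q([b])[0]))
    for n,a in (("Af",(344,153)),("Bf",(204,199)),("Cf",(207,363))): print(n,onz(T,o([a]),.036))
    print("se top", onz(T,o([(481,335),(509,384),(243,530),(219,474)]),.036),onz(T,o([(359,433)]),.06))
E
python3 fit.py
```

```text
[ 0.5907 -0.1235  0.1014] [ 0.2   0.23  0.26 -0.03]
[ 0.5883 -0.1931  0.1022] [ 0.37  0.41  0.46 -0.05]
[ 0.5861 -0.2632  0.1036] [ 0.27  0.28  0.31 -0.03]
[ 0.5847 -0.3322  0.1035] [ 0.28  0.26  0.29 -0.03]
corner [ 0.6598 -0.0708  0.0219] [ 0.43  0.57  0.62 -0.08]
corner [ 0.6552 -0.3888  0.0249] [-0.49 -0.47 -0.48  0.05]
corner [ 0.3974 -0.3797  0.0294] [-0.26 -0.19 -0.25  0.02]
corner [ 0.4043 -0.0636  0.0251] [ 0.05  0.05  0.07 -0.01]
1 [ 0.5284 -0.2253 -0.0257] [[-0.31, -0.03], [0.06, -0.09], [-0.17, -0.36], [0.3, -0.19], [-0.23, -0.87], [0.1, -0.39], [0.72, 1.01], [-0.44, 0.93]]
2 [ 0.5291 -0.227  -0.027 ] [[0.58, -0.66], [0.85, -0.16], [0.95, 0.32], [0.3, 0.71], [2.08, -1.32], [-1.68, 0.07], [-2.53, 0.75], [-0.51, -1.34]]
3 [ 0.5288 -0.2263 -0.0264] [[0.12, -0.22], [0.48, -0.25], [0.25, -0.51], [0.71, -0.31], [0.18, -1.05], [0.51, -0.49], [1.07, 0.91], [-0.09, 0.74], [0.6, -0.99], [0.9, -0.51], [1.03, -0.06], [0.43, 0.3], [2.06, -1.67], [-1.53, -0.38], [-2.41, 0.47], [-0.51, -1.58]]
[[ 0.5915 -0.1229  0.03  ]
 [ 0.5897 -0.1929  0.03  ]
 [ 0.5878 -0.2629  0.03  ]
 [ 0.586  -0.
[... 293 characters left out ...]
]), array([ 0.10688383,  0.1551024 ,  0.20419447, -0.02913729]))
A (array([0.62575383, 0.22648346, 0.0907748 ]), array([ 0.08140233,  0.1286418 ,  0.1591338 , -0.0241079 ]))
B (array([0.59824516, 0.31892374, 0.08998133]), array([ 0.15322697,  0.24805633,  0.32212711, -0.05008145]))
C (array([0.49522491, 0.3122192 , 0.09229087]), array([ 0.19192997,  0.28028751,  0.39042862, -0.05640727]))
Af [[0.62730528 0.22818303 0.036     ]]
Bf [[0.59976199 0.31814632 0.036     ]]
Cf [[0.49551921 0.31650062 0.036     ]]
se top [[0.51002685 0.14209939 0.036     ]
 [0.47884556 0.12482077 0.036     ]
 [0.39007048 0.29426445 0.036     ]
 [0.42544278 0.30925455 0.036     ]] [[0.45109064 0.2153045  0.06      ]]
```

```bash
cat > d.py <<'E'
import sys
from h import *
from scipy.spatial.transform import Rotation as Ro
def to(x,y,z,psi=None):
    o=sensors.get_obs(); R=Ro.from_euler("xyz",o["ee_rot"]).as_matrix()
    d=np.array([x,y,z])-o["eef_pos"]
    psi0=np.arctan2(R[1,0],R[0,0])
    print("pos",o["eef_pos"].round(4),"psi",psi0.round(4),"tilt",(R@[0,1,0]).round(4),"F",o["contact_force"].round(1),"w",round(o["width"],4),"t",round(o["time"],2))
    print("tool shift cm",(R.T@d*100).round(2),"dist",np.linalg.norm(d).round(3))
    if psi is not None: 
        c,s=np.cos(psi),np.sin(psi)
        print("turn about y deg",np.degrees(psi0-psi).round(2),"| after turn shift",(np.array([c*d[0]+s*d[1],-d[2],-s*d[0]+c*d[1]])*100).round(2))
if __name__=="__main__": to(*map(float,sys.argv[1:]))
E
python3 d.py .468 -.143 .12 -.785
```

```text
pos [ 0.1221 -0.5363  0.2313] psi -1.347 tilt [ 0.  0. -1.] F [ 0.2  0.5 -0.2] w 0.0856 t 1.3
tool shift cm [-30.67  11.13  42.45] dist 0.535
turn about y deg -32.2 | after turn shift [-3.33 11.13 52.27]
```

Emit:
arm_command --commands "0 0 0 0 -6.5 0; 0 0 0 0 -6.5 0; 0 0 0 0 -6.5 0; 0 0 0 0 -6.5 0; 0 0 0 0 -6.2 0" --grip 0.25

```text
time: 1.72
eef_pos: [0.1221, -0.5363, 0.2313]
ee_rot: [-1.571, 0.0, -0.779]
contact_force: [1.0, -0.2, -0.1]
width: 0.0257
```

```bash
python3 d.py .468 -.143 .12 -.785
```

```text
pos [ 0.1221 -0.5363  0.2313] psi -0.7793 tilt [-0. -0. -1.] F [ 1.  -0.2 -0.1] w 0.0257 t 1.72
tool shift cm [-3.03 11.13 52.29] dist 0.535
turn about y deg 0.32 | after turn shift [-3.33 11.13 52.27]
```

Emit:
arm_command --commands "-0.25 0.2 4 0 0 0; -0.25 0.2 4 0 0 0; -0.25 0.2 4 0 0 0; -0.25 0.2 4 0 0 0; -0.25 0.2 4 0 0 0; -0.25 0.2 4 0 0 0; -0.25 0.2 4 0 0 0; -0.25 0.2 4 0 0 0; -0.25 0.2 4 0 0 0; -0.25 0.2 4 0 0 0; -0.25 0.2 4 0 0 0; -0.25 0.2 4 0 0 0"

```text
time: 2.72
eef_pos: [0.4412, -0.1738, 0.2076]
ee_rot: [-1.571, -0.001, -0.785]
contact_force: [0.6, -1.2, -0.3]
width: 0.0212
```

```bash
python3 d.py .468 -.143 .12 -.785
```

```text
pos [ 0.4412 -0.1738  0.2076] psi -0.785 tilt [ 7.e-04 -5.e-04 -1.e+00] F [ 0.6 -1.2 -0.3] w 0.0212 t 2.72
tool shift cm [-0.29  8.76  4.07] dist 0.097
turn about y deg -0.0 | after turn shift [-0.28  8.76  4.07]
```

Emit:
arm_command --commands "-0.15 2.9 2.04 0 0 0; -0.14 2.9 2.03 0 0 0; 0 2.9 0 0 0 0; 0 0 0 0 0 0; 0 0 0 0 0 0; 0 0 0 0 0 0"

```text
time: 3.22
eef_pos: [0.4674, -0.1455, 0.1216]
ee_rot: [-1.571, -0.001, -0.785]
contact_force: [0.6, 0.0, -0.1]
width: 0.0214
```

```bash
python3 d.py .468 -.143 .055 -.785
python3 - <<'E'
from h import *
s=vision.snapshot("scene"); save(s,"k1",(130,180,270,290),5)
s=vision.snapshot("top"); save(s,"k1t",(290,210,390,300),6)
E
```

```text
pos [ 0.4674 -0.1455  0.1216] psi -0.7854 tilt [ 1.2e-03 -9.0e-04 -1.0e+00] F [ 0.6  0.  -0.1] w 0.0214 t 3.22
tool shift cm [-0.15  6.66  0.22] dist 0.067
turn about y deg -0.03 | after turn shift [-0.14  6.66  0.22]
```

View pics/k1.png

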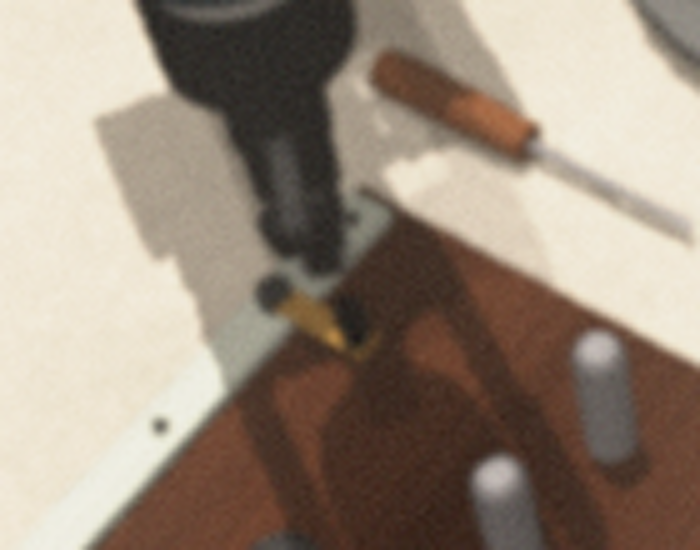

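Emit:
arm_command --commands "-0.15 2 0.22 0 0 0; 0 2 0 0 0 0; 0 0.9 0 0 0 0; 0 0.9 0 0 0 0; 0 0.8 0 0 0 0; 0 0 0 0 0 0; 0 0 0 0 0 0"

```text
time: 3.9
eef_pos: [0.4675, -0.1423, 0.0545]
ee_rot: [-1.571, -0.0, -0.785]
contact_force: [0.1, -0.3, 0.3]
width: 0.021
```

```bash
python3 d.py .468 -.143 .055 -.785
python3 - <<'E'
from h import *
s=vision.snapshot("scene"); save(s,"k2",(130,180,270,290),5)
# arc waypoints
p=np.array([.418,-.143]); b=-.026; prev=None
c,s_=np.cos(-.785),np.sin(-.785)
for th in range(0,101,10):
    a=np.radians(th)+0.0; q=p+.05*np.array([np.cos(a),np.sin(a)])
    if prev is not None:
        d=(q-prev)*100; print(th,q.round(4),"x",(c*d[0]+s_*d[1]).round(2),"z",(-s_*d[0]+c*d[1]).round(2))
    prev=q
E
```

```text
pos [ 0.4675 -0.1423  0.0545] psi -0.7853 tilt [ 0. -0. -1.] F [ 0.1 -0.3  0.3] w 0.021 t 3.9
tool shift cm [ 0.08 -0.05 -0.01] dist 0.001
turn about y deg -0.02 | after turn shift [ 0.08 -0.05 -0.01]
10 [ 0.4672 -0.1343] x -0.67 z 0.56
20 [ 0.465  -0.1259] x -0.75 z 0.44
30 [ 0.4613 -0.118 ] x -0.82 z 0.3
40 [ 0.4563 -0.1109] x -0.86 z 0.15
50 [ 0.4501 -0.1047] x -0.87 z 0.0
60 [ 0.443  -0.0997] x -0.86 z -0.15
70 [ 0.4351 -0.096 ] x -0.82 z -0.3
80 [ 0.4267 -0.0938] x -0.75 z -0.44
90 [ 0.418 -0.093] x -0.67 z -0.56
100 [ 0.4093 -0.0938] x -0.56 z -0.67
```

View pics/k2.png

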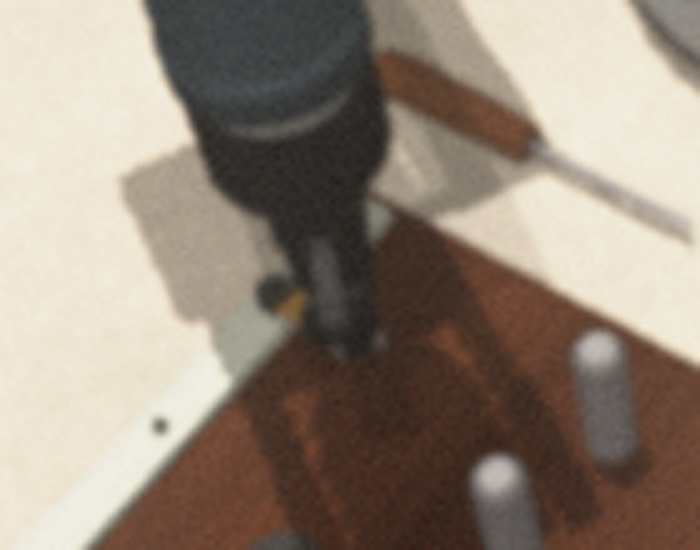

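Emit:
arm_command --commands "-0.67 0 0.56 0 0 0; -0.75 0 0.44 0 0 0; -0.82 0 0.3 0 0 0; -0.86 0 0.15 0 0 0; -0.87 0 0 0 0 0; -0.86 0 -0.15 0 0 0; -0.82 0 -0.3 0 0 0; -0.75 0 -0.44 0 0 0; -0.67 0 -0.56 0 0 0; -0.1 0 -0.1 0 0 0; 0 0 0 0 0 0; 0 0 0 0 0 0"

```text
time: 4.95
eef_pos: [0.4154, -0.0922, 0.0543]
ee_rot: [-1.571, 0.001, -0.786]
contact_force: [-0.1, -0.2, 0.5]
width: 0.0212
```

```bash
python3 d.py .418 -.093 .055 -.785
python3 - <<'E'
from h import *
s=vision.snapshot("scene"); save(s,"k3",(130,180,270,290),5)
E
```

```text
pos [ 0.4154 -0.0922  0.0543] psi -0.7856 tilt [-8.e-04  3.e-04 -1.e+00] F [-0.1 -0.2  0.5] w 0.0212 t 4.95
tool shift cm [ 0.24 -0.07  0.13] dist 0.003
turn about y deg -0.04 | after turn shift [ 0.24 -0.07  0.13]
```

View pics/k3.png

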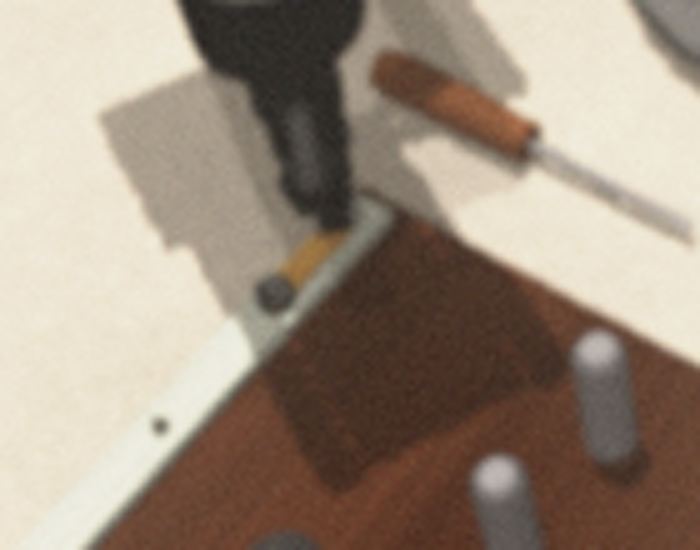

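Emit:
arm_command --commands "-0.15 0 -0.15 0 0 0; -0.15 0 -0.15 0 0 0; -0.1 0 -0.1 0 0 0; 0 0 0 0 0 0; 0 0 0 0 0 0"

```text
time: 5.42
eef_pos: [0.4128, -0.0935, 0.0549]
ee_rot: [-1.569, -0.005, -0.785]
contact_force: [6.9, -2.8, -3.7]
width: 0.0213
```

Emit:
arm_command --commands "0.35 0 0.35 0 0 0; 0 0 0 0 0 0; 0 -3 0 0 0 0; 0 -4 0 0 0 0; 0 -4 0 0 0 0; 0 -2 0 0 0 0; 0 0 4 0 0 0; 0 0 4 0 0 0; 0 0 4 0 0 0; 0 0 4 0 0 0;0 0 0 0 0 0"

```text
time: 6.33
eef_pos: [0.5316, 0.0256, 0.1838]
ee_rot: [-1.568, 0.001, -0.781]
contact_force: [-0.3, 0.5, 0.8]
width: 0.0211
```

```bash
cat > sl.py <<'E'
from h import *
from fit import up
from scipy.optimize import least_squares
def look(tag):
    T=vision.snapshot("top"); S=vision.snapshot("scene")
    save(T,tag+"t",(95,160,245,305),4); save(S,tag+"s",(240,110,380,220),5)
    for n,s in(("T",T),("S",S)):
        for q in("sleeve0","straightedge"): print(n,q,[(np.round(d["extent"],1).tolist(),round(d["confidence"],2)) for d in vision.look_for(s,q)])
    return T,S
def tri(T,S,a,b):
    r=lambda x:np.r_[proj(T,x)[0]-a,proj(S,x)[0]-b]
    o=least_squares(r,onz(T,[a],.09)[0]); return o.x.round(4),o.fun.round(2)
E
python3 - <<'E'
from sl import *
T,S=look("p1"); save(T,"p1b",(280,170,430,300),4.5); save(S,"p1sb",(95,205,305,405),2.9)
E
python3 d.py .5 .2 .2 0
```

```text
T sleeve0 [([145.9, 212.2, 31.6, 26.9], 0.78), ([182.3, 198.6, 27.5, 24.4], 0.77), ([147.8, 249.6, 29.3, 29.0], 0.62)]
T straightedge [([174.6, 272.9, 50.4, 33.8], 0.98)]
S sleeve0 [([332.4, 168.8, 19.8, 31.7], 0.93), ([339.8, 144.8, 16.3, 24.5], 0.85), ([304.4, 131.9, 20.9, 35.4], 0.76)]
S straightedge [([276.0, 154.1, 14.7, 48.8], 0.91)]
pos [0.5272 0.0203 0.1841] psi -0.7861 tilt [-1.3e-03 -1.0e-04 -1.0e+00] F [-0.2 -0.1  0.6] w 0.0211 t 6.63
tool shift cm [-14.64  -1.59  10.78] dist 0.182
turn about y deg -45.04 | after turn shift [-2.72 -1.59 17.97]
```

View pics/p1t.png

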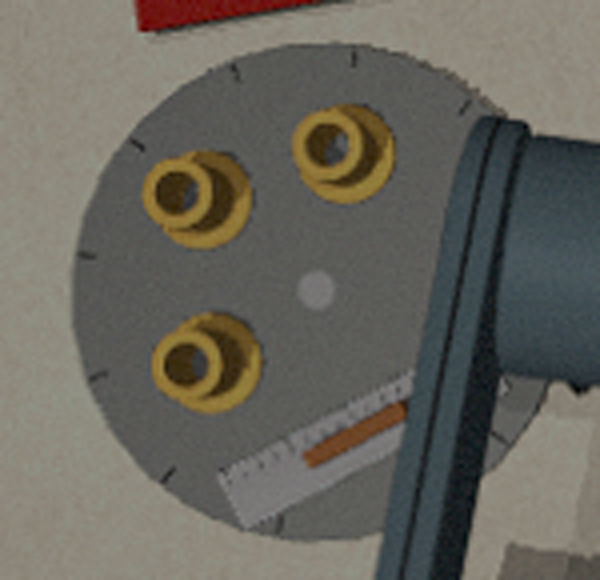

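View pics/p1s.png

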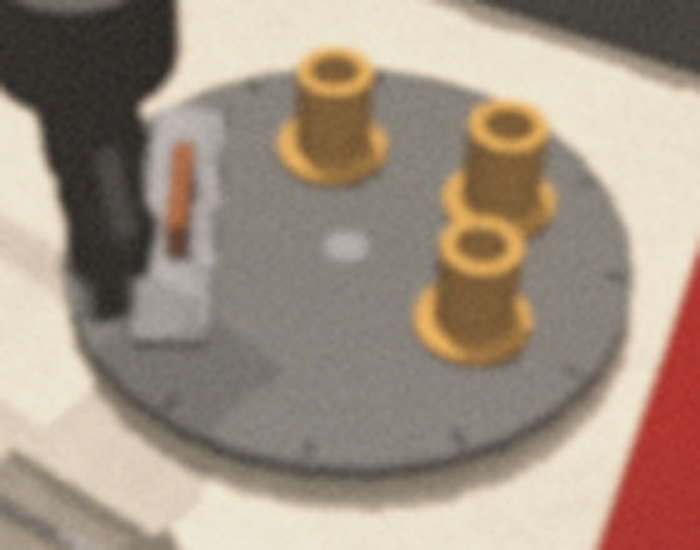

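View pics/p1sb.png

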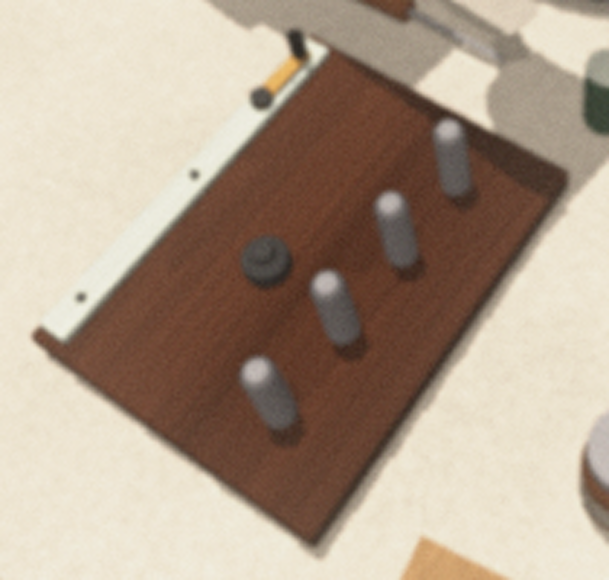

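Emit:
arm_command --commands "0 0 0 0 -7.1 0; 0 0 0 0 -7.1 0; 0 0 0 0 -7.1 0; 0 0 0 0 -7.1 0; 0 0 0 0 -7.1 0; 0 0 0 0 -7.1 0; 1.5 0 3.4 0 -0.9 0; 1.5 0 3.4 0 0 0; 1.5 0 3.4 0 0 0; 1.5 0 3.4 0 0 0; 1.5 0 3.4 0 0 0; 1.5 0 3.4 0 0 0" --grip 1 --grip_force 40

```text
time: 7.63
eef_pos: [0.6244, 0.2224, 0.1847]
ee_rot: [-1.571, -0.0, -0.028]
contact_force: [0.6, -0.6, 0.3]
width: 0.0855
```

```bash
python3 d.py .626 .227 .05 -.026
```

```text
pos [0.6244 0.2224 0.1847] psi -0.0279 tilt [ 0.e+00 -2.e-04 -1.e+00] F [ 0.6 -0.6  0.3] w 0.0855 t 7.63
tool shift cm [ 0.15 13.47  0.46] dist 0.135
turn about y deg -0.11 | after turn shift [ 0.15 13.47  0.46]
```

Emit:
arm_command --commands "0 3 0 0 0 0; 0 3 0 0 0 0; 0 0 0 0 0 0; 0 0 0 0 0 0"

```text
time: 7.97
eef_pos: [0.6224, 0.221, 0.1228]
ee_rot: [-1.572, 0.005, -0.027]
contact_force: [0.3, -0.3, 0.2]
width: 0.0852
```

```bash
python3 d.py .626 .227 .05 -.026
```

```text
pos [0.6224 0.221  0.1228] psi -0.0271 tilt [-0.005 -0.001 -1.   ] F [ 0.3 -0.3  0.2] w 0.0852 t 7.97
tool shift cm [0.38 7.28 0.62] dist 0.073
turn about y deg -0.07 | after turn shift [0.34 7.28 0.61]
```

Emit:
arm_command --commands "0.35 0 0.6 0 0 0; 0 0 0 0 0 0; 0 1.8 0 0 0 0; 0 1.8 0 0 0 0; 0 1.8 0 0 0 0; 0 1.8 0 0 0 0; 0 0 0 0 0 0; 0 0 0 0 0 0; 0 0 0 0 0 0"

```text
time: 8.72
eef_pos: [0.6292, 0.2284, 0.0546]
ee_rot: [-1.57, -0.003, -0.026]
contact_force: [1.0, -0.4, 0.1]
width: 0.0854
```

```bash
python3 d.py .626 .227 .05 -.026;  python3 - <<'E'
from sl import *
T,S=look("p2")
E
```

```text
pos [0.6292 0.2284 0.0546] psi -0.0261 tilt [ 3.2e-03  6.0e-04 -1.0e+00] F [ 1.  -0.4  0.1] w 0.0854 t 8.72
tool shift cm [-0.31  0.46 -0.15] dist 0.006
turn about y deg -0.01 | after turn shift [-0.31  0.46 -0.15]
T sleeve0 [([185.3, 198.2, 14.7, 21.5], 0.82), ([143.2, 211.9, 28.5, 21.1], 0.8), ([145.8, 244.1, 28.8, 13.8], 0.74)]
T straightedge [([202.2, 261.1, 40.4, 28.3], 0.78), ([360.6, 235.2, 128.0, 100.7], 0.54), ([177.4, 233.5, 117.6, 128.2], 0.3)]
S sleeve0 [([334.0, 168.1, 20.2, 31.3], 0.97), ([307.7, 133.1, 18.8, 31.1], 0.58), ([200.3, 303.9, 186.1, 178.6], 0.45)]
S straightedge [([275.1, 156.2, 17.5, 46.0], 0.59)]
```

View pics/p2s.png

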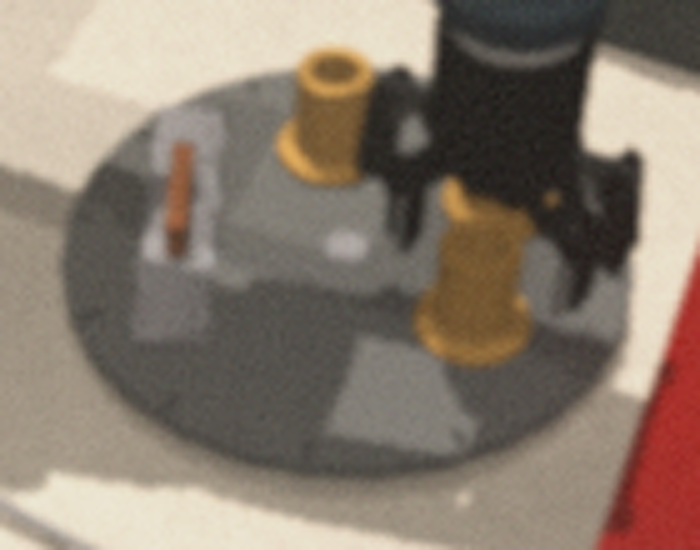

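Emit:
arm_command --commands "-0.2 0.4 -0.1 0 0 0; 0 0 0 0 0 0; 0 0 0 0 0 0; 0 0 0 0 0 0; 0 0 0 0 0 0; 0 0 0 0 0 0; 0 0 0 0 0 0; 0 0 0 0 0 0" --grip 0.3

```text
time: 9.68
eef_pos: [0.6256, 0.2274, 0.0483]
ee_rot: [-1.571, 0.0, -0.026]
contact_force: [-0.1, -0.4, -0.6]
width: 0.0433
```

```bash
python3 d.py .626 .227 .05 -.026
```

```text
pos [0.6256 0.2274 0.0483] psi -0.0258 tilt [-1.e-04 -0.e+00 -1.e+00] F [-0.1 -0.4 -0.6] w 0.0433 t 9.68
tool shift cm [ 0.04 -0.17 -0.04] dist 0.002
turn about y deg 0.01 | after turn shift [ 0.04 -0.17 -0.04]
```

Emit:
arm_command --commands "0 -1 0 0 0 0; 0 -2 0 0 0 0; 0 -3 0 0 0 0; 0 -3 0 0 0 0; 0 -3 0 0 0 0; 0 0 0 0 0 0; 0 0 0 0 0 0; 0 0 0 0 0 0"

```text
time: 10.35
eef_pos: [0.625, 0.2273, 0.1678]
ee_rot: [-1.571, 0.001, -0.026]
contact_force: [0.4, 0.7, -2.7]
width: 0.0437
```

```bash
python3 d.py .5912 -.1232 .17 -.026;python3 - <<'E'
from sl import *
T,S=look("p3")
E
```

```text
pos [0.625  0.2273 0.1678] psi -0.0258 tilt [-1.2e-03 -2.0e-04 -1.0e+00] F [ 0.4  0.7 -2.7] w 0.0437 t 10.35
tool shift cm [ -2.48  -0.21 -35.12] dist 0.352
turn about y deg 0.01 | after turn shift [ -2.47  -0.22 -35.12]
T sleeve0 [([369.9, 241.8, 14.8, 16.0], 0.71), ([138.2, 249.5, 13.7, 19.7], 0.66), ([176.1, 192.2, 21.0, 24.0], 0.66), ([136.8, 210.6, 10.7, 18.0], 0.52)]
T straightedge [([196.9, 264.1, 49.9, 30.7], 0.57)]
S sleeve0 [([337.2, 130.6, 23.4, 37.8], 0.78), ([306.6, 131.8, 23.1, 33.5], 0.65), ([339.7, 153.4, 19.8, 10.1], 0.61)]
S straightedge [([276.6, 157.1, 19.6, 46.9], 0.89), ([235.7, 209.6, 63.6, 33.6], 0.23)]
```

View pics/p3s.png

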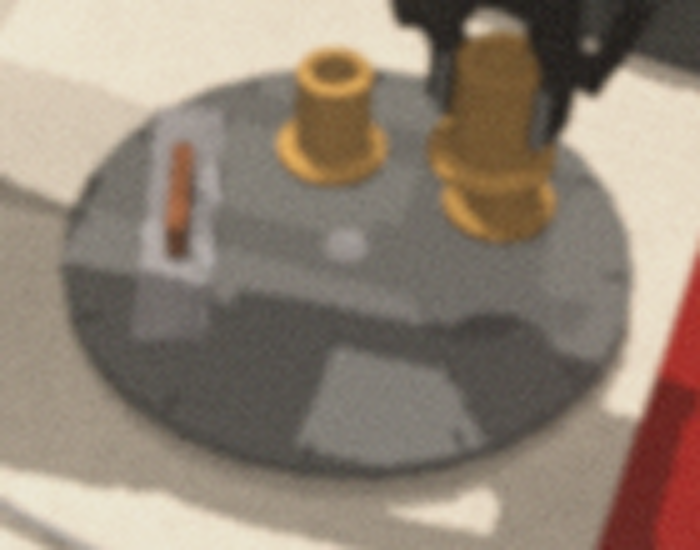

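Emit:
arm_command --commands "-0.2 0 -2 0 0 0; -0.25 0 -3.5 0 0 0; -0.25 0 -3.5 0 0 0; -0.25 0 -3.5 0 0 0; -0.25 0 -3.5 0 0 0; -0.25 0 -3.5 0 0 0; -0.25 0 -3.5 0 0 0; -0.25 0 -3.5 0 0 0; -0.25 0 -3.5 0 0 0; -0.25 -0.2 -3.5 0 0 0; 0 0 -1.6 0 0 0; 0 0 0 0 0 0"

```text
time: 11.65
eef_pos: [0.5919, -0.1273, 0.17]
ee_rot: [-1.572, 0.0, -0.03]
contact_force: [0.1, 0.5, -2.9]
width: 0.044
```

Emit:
arm_command --commands "0 0 0 0 0 0; 0 0 0 0 0 0; 0 0 0 0 0 0; 0 0 0 0 0 0; 0 0 0 0 0 0"

```text
time: 12.07
eef_pos: [0.5922, -0.1216, 0.1703]
ee_rot: [-1.571, 0.0, -0.024]
contact_force: [0.6, -0.2, -2.5]
width: 0.0436
```

```bash
cat > pb.py <<'E'
import sys
from h import *
tag=sys.argv[1]
T=vision.snapshot("top"); S=vision.snapshot("scene")
save(S,tag+"sb",(150,190,310,390),3); save(T,tag+"tb",(280,170,430,300),4.5)
if len(sys.argv)>2:
    f=cv2.imread("pics/"+tag+"sb.png")
    x,y,z=map(float,sys.argv[2:5])  # predicted flange underside centre
    a=np.linspace(0,2*np.pi,60)
    for r,zz,c in((.032,z,(0,255,0)),(.032,z+.006,(0,255,255)),(.022,z+.06,(255,0,255))):
        p=proj(S,np.c_[x+r*np.cos(a),y+r*np.sin(a),np.full(60,zz)]); p=(p-[150,190]+.5)*3-.5
        cv2.polylines(f,[p.round().astype(int).reshape(-1,1,2)],True,c,1)
    cv2.imwrite("pics/"+tag+"sb.png",f)
E
python3 d.py .5912 -.1232 .17 -.026
python3 - <<'E'
from h import *
p=sensors.get_obs()["eef_pos"]; import os; os.system("python3 pb.py p4 %f %f %f"%(p[0],p[1],p[2]-.0183))
E
```

```text
pos [ 0.5922 -0.1216  0.1703] psi -0.0241 tilt [-1.e-04  2.e-04 -1.e+00] F [ 0.6 -0.2 -2.5] w 0.0436 t 12.07
tool shift cm [-0.1   0.03 -0.16] dist 0.002
turn about y deg 0.11 | after turn shift [-0.1   0.03 -0.16]
```

View pics/p4sb.png

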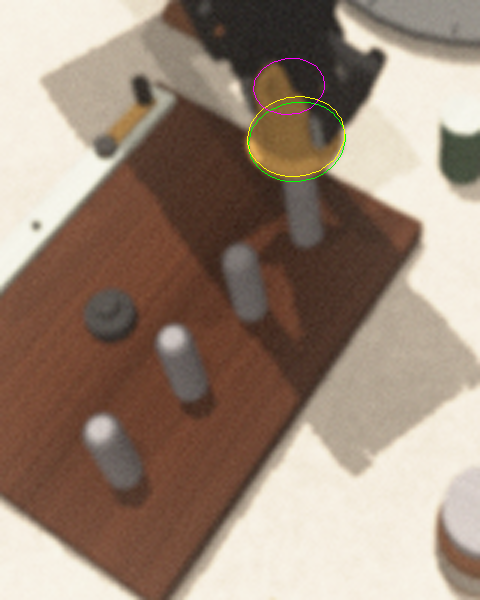

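Emit:
arm_command --commands "-0.1 0 -0.15 0 0 0; 0 1.5 0 0 0 0; 0 1.5 0 0 0 0; 0 1 0 0 0 0; 0 0 0 0 0 0; 0 0 0 0 0 0; 0 0 0 0 0 0; 0 0 0 0 0 0; 0 0 0 0 0 0; 0 0 0 0 0 0"

```text
time: 13.0
eef_pos: [0.5915, -0.1245, 0.131]
ee_rot: [-1.571, -0.001, -0.026]
contact_force: [-1.0, -0.5, -2.3]
width: 0.0432
```

```bash
python3 d.py .5912 -.1232 .048 -.026
python3 - <<'E'
from h import *
p=sensors.get_obs()["eef_pos"]; import os; os.system("python3 pb.py p5 %f %f %f"%(p[0],p[1],p[2]-.0183))
E
```

```text
pos [ 0.5915 -0.1245  0.131 ] psi -0.0258 tilt [ 1.2e-03 -5.0e-04 -1.0e+00] F [-1.  -0.5 -2.3] w 0.0432 t 13.0
tool shift cm [-0.04  8.3   0.13] dist 0.083
turn about y deg 0.01 | after turn shift [-0.03  8.3   0.13]
```

View pics/p5sb.png

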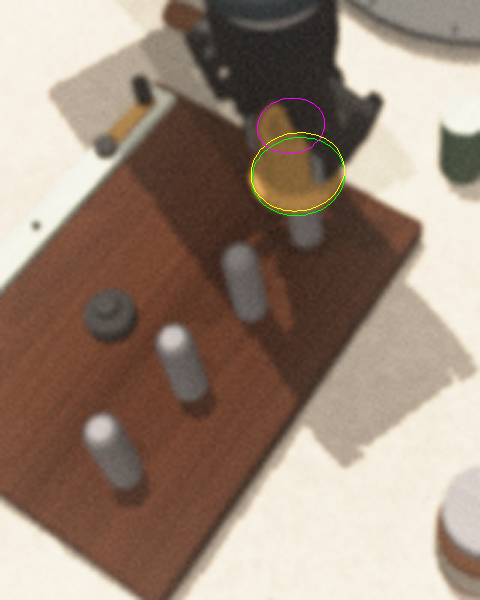

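Emit:
arm_command --commands "0 0 0.1 0 0 0; 0 0.5 0 0 0 0; 0 0.5 0 0 0 0; 0 0.5 0 0 0 0; 0 0.5 0 0 0 0; 0 0 0 0 0 0; 0 0 0 0 0 0; 0 0 0 0 0 0"

```text
time: 13.77
eef_pos: [0.5912, -0.1234, 0.1102]
ee_rot: [-1.571, 0.0, -0.026]
contact_force: [0.5, -0.0, -2.6]
width: 0.0433
```

Emit:
arm_command --commands "0 0.6 0 0 0 0; 0 0.6 0 0 0 0; 0 0.6 0 0 0 0; 0 0.6 0 0 0 0; 0 0.6 0 0 0 0; 0 0.6 0 0 0 0; 0 0.6 0 0 0 0; 0 0.6 0 0 0 0; 0 0 0 0 0 0; 0 0 0 0 0 0; 0 0 0 0 0 0"

```text
time: 14.68
eef_pos: [0.5914, -0.1234, 0.0625]
ee_rot: [-1.571, -0.0, -0.026]
contact_force: [-0.8, 0.7, -2.5]
width: 0.0433
```

```bash
python3 d.py .5912 -.1232 .048 -.026
```

```text
pos [ 0.5914 -0.1234  0.0625] psi -0.0257 tilt [ 4.e-04 -1.e-04 -1.e+00] F [-0.8  0.7 -2.5] w 0.0433 t 14.68
tool shift cm [-0.02  1.45  0.02] dist 0.014
turn about y deg 0.02 | after turn shift [-0.02  1.45  0.02]
```

Emit:
arm_command --commands "0 0.4 0 0 0 0; 0 0.4 0 0 0 0; 0 0.3 0 0 0 0; 0 0.15 0 0 0 0; 0 0.1 0 0 0 0; 0 0.1 0 0 0 0; 0 0 0 0 0 0; 0 0 0 0 0 0; 0 0 0 0 0 0"

```text
time: 15.43
eef_pos: [0.5911, -0.1233, 0.0483]
ee_rot: [-1.571, -0.0, -0.026]
contact_force: [-2.9, 0.9, 3.7]
width: 0.0438
```

Emit:
arm_command --commands "0 0.08 0 0 0 0; 0 0 0 0 0 0; 0 0 0 0 0 0"

```text
time: 15.68
eef_pos: [0.5912, -0.1233, 0.0483]
ee_rot: [-1.571, -0.0, -0.026]
contact_force: [-4.7, 1.7, 9.1]
width: 0.0434
```

Emit:
arm_command --commands "0 0 0 0 0 0; 0 0 0 0 0 0; 0 0 0 0 0 0; 0 0 0 0 0 0; 0 -2 0 0 0 0; 0 -4 0 0 0 0; 0 -4 0 0 0 0; 0 -4 0 0 0 0; 0 0 0 0 0 0; 0 0 0 0 0 0" --grip 0.9

```text
time: 16.52
eef_pos: [0.5931, -0.1241, 0.1903]
ee_rot: [-1.573, -0.007, -0.026]
contact_force: [-0.2, -0.5, -0.2]
width: 0.077
```

```bash
python3 pb.py p6 .5912 -.1232 .03; python3 -c "
from sl import *
look('p6')"; python3 d.py .599 .3185 .19 -.026
```

```text
T sleeve0 [([145.8, 211.1, 31.3, 27.0], 0.88), ([146.7, 252.2, 29.6, 24.4], 0.77), ([320.2, 216.9, 12.2, 5.1], 0.58)]
T straightedge [([185.1, 267.9, 73.2, 43.9], 0.89), ([358.3, 233.2, 123.8, 103.3], 0.31)]
S sleeve0 [([252.6, 263.4, 29.1, 36.1], 0.95), ([339.6, 144.4, 18.6, 26.7], 0.91), ([306.0, 131.8, 20.8, 31.0], 0.9)]
S straightedge [([277.9, 156.9, 18.8, 47.6], 0.85), ([185.4, 296.8, 13.4, 18.8], 0.37)]
pos [ 0.5906 -0.1232  0.1857] psi -0.0259 tilt [-2.2e-03  9.0e-04 -1.0e+00] F [-1.  -0.8 -0.5] w 0.0767 t 16.92
tool shift cm [-0.31 -0.4  44.17] dist 0.442
turn about y deg 0.01 | after turn shift [-0.31 -0.43 44.17]
```

View pics/p6sb.png

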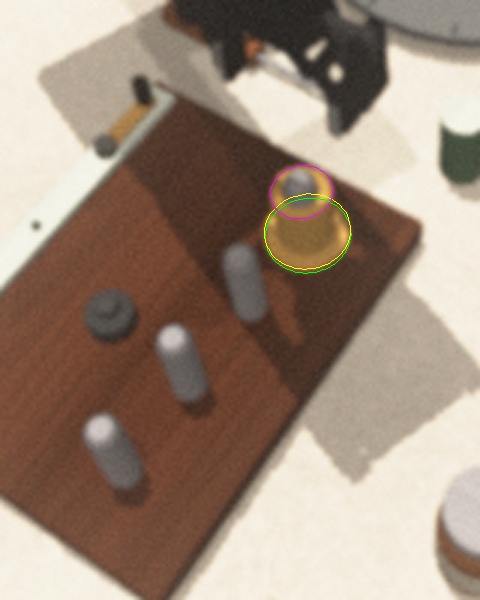

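View pics/p6t.png

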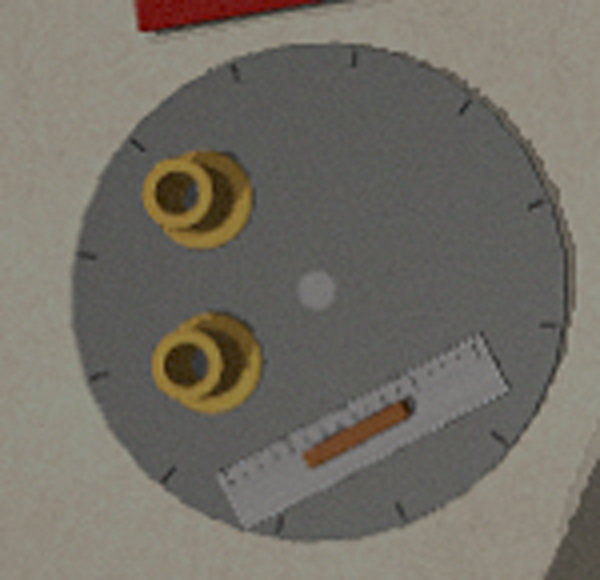

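View pics/p6s.png

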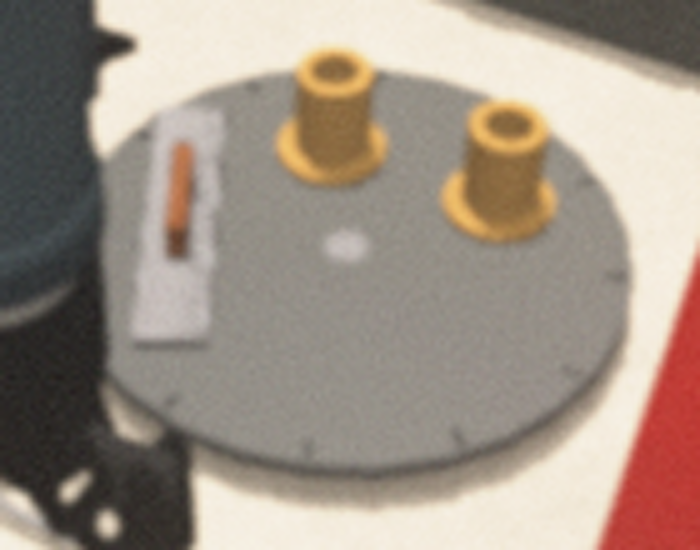

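Emit:
arm_command --commands "0 0 3.5 0 0 0; 0 0 4 0 0 0; 0 0 4 0 0 0; 0 0 4 0 0 0; 0 0 4 0 0 0; 0 0 4 0 0 0; 0 0 4 0 0 0; 0 0 4 0 0 0; 0 0 4 0 0 0; -0.1 0 4 0 0 0; -0.1 0 3 0 0 0; -0.1 0 1.6 0 0 0" --grip 1

```text
time: 17.92
eef_pos: [0.5985, 0.3216, 0.1861]
ee_rot: [-1.57, 0.001, -0.023]
contact_force: [0.1, -0.8, -0.9]
width: 0.0856
```

Emit:
arm_command --commands "0 1.5 0 0 0 0; 0 3 0 0 0 0; 0 1.5 0 0 0 0; 0 0 0 0 0 0; 0 0 0 0 0 0; 0 0 0 0 0 0; 0 0 0 0 0 0"

```text
time: 18.5
eef_pos: [0.6008, 0.3175, 0.1288]
ee_rot: [-1.57, -0.003, -0.026]
contact_force: [0.1, 0.8, 0.8]
width: 0.0855
```

```bash
python3 d.py .599 .3185 .049 -.026;  python3 -c "
from sl import *
look('p7')"
```

```text
pos [0.6008 0.3175 0.1288] psi -0.0264 tilt [ 2.9e-03  9.0e-04 -1.0e+00] F [0.1 0.8 0.8] w 0.0855 t 18.5
tool shift cm [-0.2   7.98  0.09] dist 0.08
turn about y deg -0.02 | after turn shift [-0.18  7.98  0.1 ]
T sleeve0 [([146.9, 248.8, 26.7, 25.9], 0.94), ([146.2, 211.2, 28.0, 20.6], 0.94), ([319.5, 208.7, 29.3, 17.8], 0.65), ([358.7, 234.8, 127.0, 102.1], 0.17)]
T straightedge [([185.8, 269.6, 75.7, 42.5], 0.98)]
S sleeve0 [([340.9, 144.1, 19.9, 26.1], 0.84), ([251.9, 262.7, 25.5, 38.8], 0.72)]
S straightedge [([274.9, 155.6, 17.8, 50.0], 0.57), ([199.9, 302.4, 185.6, 180.9], 0.18)]
```

View pics/p7s.png

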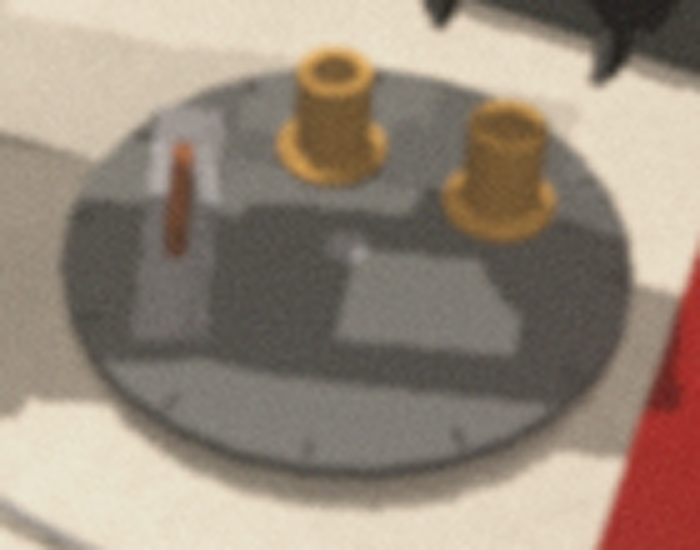

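Emit:
arm_command --commands "-0.1 0 0.1 0 0 0; 0 2 0 0 0 0; 0 2 0 0 0 0; 0 2 0 0 0 0; 0 1.5 0 0 0 0; 0 0.5 0 0 0 0; 0 0 0 0 0 0; 0 0 0 0 0 0; 0 0 0 0 0 0; 0 0 0 0 0 0"

```text
time: 19.63
eef_pos: [0.5995, 0.319, 0.0486]
ee_rot: [-1.57, -0.002, -0.026]
contact_force: [0.2, 0.2, -0.7]
width: 0.0852
```

```bash
python3 d.py .599 .3185 .049 -.026
```

```text
pos [0.5995 0.319  0.0486] psi -0.0257 tilt [ 2.5e-03  9.0e-04 -1.0e+00] F [ 0.2  0.2 -0.7] w 0.0852 t 19.63
tool shift cm [-0.05 -0.04 -0.05] dist 0.001
turn about y deg 0.02 | after turn shift [-0.05 -0.04 -0.05]
```

Emit:
arm_command --commands "0 0 0 0 0 0; 0 0 0 0 0 0; 0 0 0 0 0 0; 0 0 0 0 0 0; 0 0 0 0 0 0; 0 0 0 0 0 0; 0 0 0 0 0 0; 0 0 0 0 0 0" --grip 0.3

```text
time: 20.3
eef_pos: [0.5988, 0.3187, 0.0476]
ee_rot: [-1.57, -0.001, -0.026]
contact_force: [-0.7, 0.0, 5.2]
width: 0.0433
```

Emit:
arm_command --commands "0 -1 0 0 0 0; 0 -2 0 0 0 0; 0 -3 0 0 0 0; 0 -3 0 0 0 0; 0 -3 0 0 0 0; 0 0 0 0 0 0; 0 0 0 0 0 0; 0 0 0 0 0 0"

```text
time: 20.97
eef_pos: [0.5977, 0.3183, 0.1658]
ee_rot: [-1.572, 0.002, -0.026]
contact_force: [0.1, -0.5, -2.6]
width: 0.0431
```

```bash
python3 d.py .5897 -.1930 .17 -.026;  python3 -c "
from sl import *
look('p8')"
```

```text
pos [0.5977 0.3183 0.1658] psi -0.0258 tilt [-2.e-03 -7.e-04 -1.e+00] F [ 0.1 -0.5 -2.6] w 0.0431 t 20.97
tool shift cm [  0.52  -0.38 -51.14] dist 0.511
turn about y deg 0.01 | after turn shift [  0.53  -0.42 -51.14]
T sleeve0 [([318.9, 209.8, 28.7, 23.7], 0.89), ([135.8, 207.9, 21.1, 27.3], 0.73), ([146.1, 251.7, 31.1, 26.3], 0.62)]
T straightedge [([184.8, 268.8, 72.5, 45.5], 0.66)]
S sleeve0 [([305.0, 133.8, 24.4, 35.7], 0.98), ([342.4, 109.7, 20.8, 26.2], 0.83), ([250.2, 263.5, 24.9, 35.0], 0.71), ([199.0, 303.8, 185.6, 178.4], 0.42)]
S straightedge [([275.8, 155.9, 13.4, 43.9], 0.61)]
```

View pics/p8s.png

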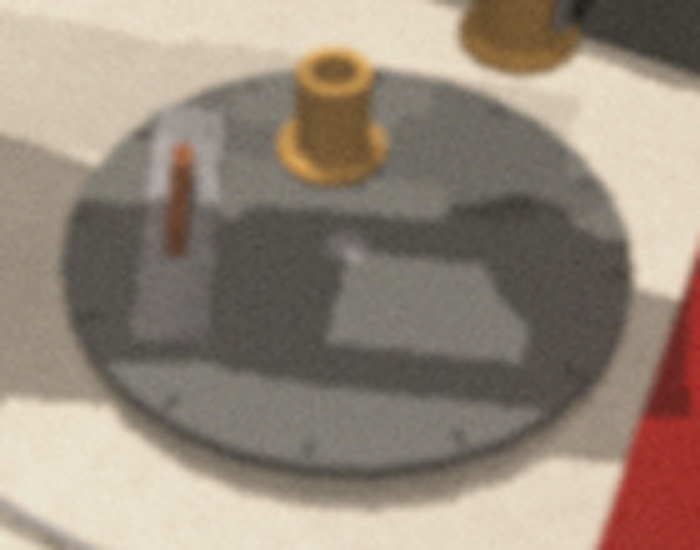

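Emit:
arm_command --commands "0 0 -3 0 0 0; 0 0 -4.1 0 0 0; 0 0 -4.1 0 0 0; 0 0 -4.1 0 0 0; 0 0 -4.1 0 0 0; 0 0 -4.1 0 0 0; 0 0 -4.1 0 0 0; 0 0 -4.1 0 0 0; 0.1 -0.2 -4.1 0 0 0; 0.1 -0.2 -4.1 0 0 0; 0.1 0 -4.1 0 0 0; 0.1 0 -3 0 0 0"

```text
time: 22.27
eef_pos: [0.59, -0.155, 0.1709]
ee_rot: [-1.572, -0.0, -0.027]
contact_force: [0.4, 0.8, -1.7]
width: 0.0431
```

Emit:
arm_command --commands "0 0 -2.5 0 0 0; 0 0 -1.8 0 0 0; 0 0 0 0 0 0; 0 0 0 0 0 0; 0 0 0 0 0 0; 0 0 0 0 0 0; 0 0 0 0 0 0; 0 0 0 0 0 0; 0 0 0 0 0 0"

```text
time: 23.02
eef_pos: [0.5895, -0.1935, 0.1711]
ee_rot: [-1.571, -0.0, -0.025]
contact_force: [-0.4, 0.8, -1.6]
width: 0.0432
```

```bash
python3 d.py .5897 -.1930 .17 -.026
python3 - <<'E'
from h import *
p=sensors.get_obs()["eef_pos"]; import os; os.system("python3 pb.py p9 %f %f %f"%(p[0],p[1],p[2]-.0176))
E
```

```text
pos [ 0.5895 -0.1935  0.1711] psi -0.0246 tilt [ 1.e-04 -0.e+00 -1.e+00] F [-0.4  0.8 -1.6] w 0.0432 t 23.02
tool shift cm [0.02 0.11 0.05] dist 0.001
turn about y deg 0.08 | after turn shift [0.02 0.11 0.05]
```

View pics/p9sb.png

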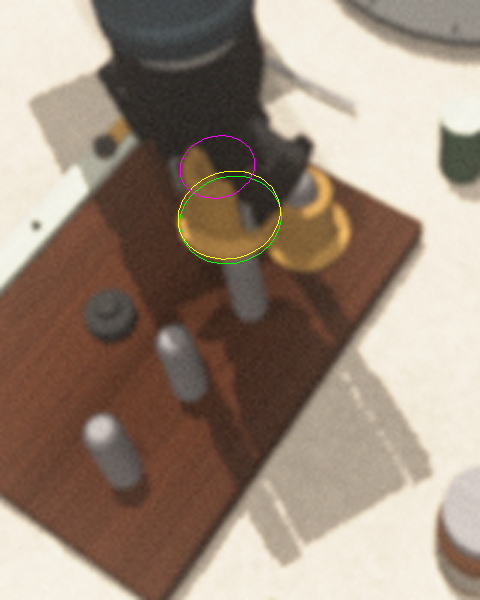

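Emit:
arm_command --commands "0 1.5 0 0 0 0; 0 1.5 0 0 0 0; 0 1 0 0 0 0; 0 0 0 0 0 0; 0 0 0 0 0 0; 0 0.5 0 0 0 0; 0 0.5 0 0 0 0; 0 0.5 0 0 0 0; 0 0.5 0 0 0 0; 0 0 0 0 0 0; 0 0 0 0 0 0; 0 0 0 0 0 0"

```text
time: 24.12
eef_pos: [0.5894, -0.1944, 0.1111]
ee_rot: [-1.571, -0.0, -0.026]
contact_force: [0.2, 1.0, -2.0]
width: 0.0431
```

Emit:
arm_command --commands "0 0.6 0.05 0 0 0; 0 0.6 0.05 0 0 0; 0 0.6 0 0 0 0; 0 0.6 0 0 0 0; 0 0.6 0 0 0 0; 0 0.6 0 0 0 0; 0 0.6 0 0 0 0; 0 0.6 0 0 0 0; 0 0 0 0 0 0; 0 0 0 0 0 0; 0 0 0 0 0 0"

```text
time: 25.03
eef_pos: [0.5895, -0.1934, 0.0632]
ee_rot: [-1.571, -0.0, -0.026]
contact_force: [0.3, -0.5, -2.7]
width: 0.0432
```

```bash
python3 d.py .5897 -.1930 .0476 -.026
```

```text
pos [ 0.5895 -0.1934  0.0632] psi -0.0258 tilt [ 4.e-04 -2.e-04 -1.e+00] F [ 0.3 -0.5 -2.7] w 0.0432 t 25.03
tool shift cm [0.01 1.56 0.04] dist 0.016
turn about y deg 0.01 | after turn shift [0.01 1.56 0.04]
```

Emit:
arm_command --commands "0 0.4 0 0 0 0; 0 0.4 0 0 0 0; 0 0.4 0 0 0 0; 0 0.15 0 0 0 0; 0 0.1 0 0 0 0; 0 0.1 0 0 0 0; 0 0.05 0 0 0 0; 0 0 0 0 0 0; 0 0 0 0 0 0; 0 0 0 0 0 0"

```text
time: 25.87
eef_pos: [0.5892, -0.1932, 0.0477]
ee_rot: [-1.571, -0.0, -0.026]
contact_force: [-5.0, 1.9, 5.1]
width: 0.0433
```

Contact at the expected height; release and retreat.

Emit:
arm_command --commands "0 0 0 0 0 0; 0 0 0 0 0 0; 0 0 0 0 0 0; 0 0 0 0 0 0; 0 -2 0 0 0 0; 0 -4 0 0 0 0; 0 -4 0 0 0 0; 0 -4 0 0 0 0; 0 0 0 0 0 0; 0 0 0 0 0 0" --grip 0.9

```text
time: 26.7
eef_pos: [0.5912, -0.1943, 0.1905]
ee_rot: [-1.574, -0.007, -0.026]
contact_force: [-0.1, -0.5, -1.3]
width: 0.0765
```

```bash
python3 pb.py p10 .5897 -.193 .03; python3 -c "
from sl import *
look('p10')"; python3 d.py .495 .3135 .19 -.026
```

```text
T sleeve0 [([147.1, 249.8, 31.4, 26.5], 0.97), ([319.0, 210.2, 27.3, 24.8], 0.87), ([342.1, 209.4, 15.7, 19.9], 0.57), ([356.4, 234.7, 116.6, 99.6], 0.33)]
T straightedge [([185.1, 268.9, 73.9, 42.5], 0.66), ([318.4, 208.4, 29.1, 22.3], 0.46)]
S sleeve0 [([305.8, 134.2, 23.0, 34.3], 0.72), ([258.0, 218.2, 5.3, 1.8], 0.7), ([233.3, 289.7, 26.6, 28.8], 0.59), ([250.4, 265.3, 26.7, 33.8], 0.57)]
S straightedge [([274.9, 155.1, 19.8, 48.1], 0.9), ([184.8, 294.9, 17.8, 14.1], 0.32), ([200.3, 309.4, 186.8, 166.1], 0.3)]
pos [ 0.5888 -0.1931  0.1856] psi -0.0258 tilt [-0.0021  0.0011 -1.    ] F [-0.2 -0.4 -0.1] w 0.0767 t 27.1
tool shift cm [-10.69  -0.36  50.4 ] dist 0.515
turn about y deg 0.01 | after turn shift [-10.7   -0.44  50.4 ]
```

View pics/p10sb.png

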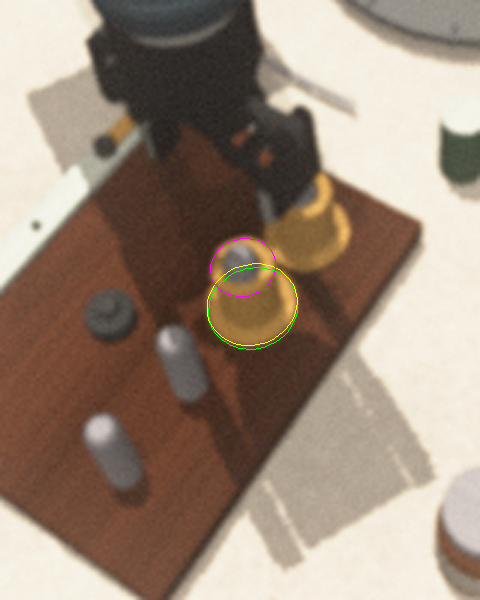

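View pics/p10t.png

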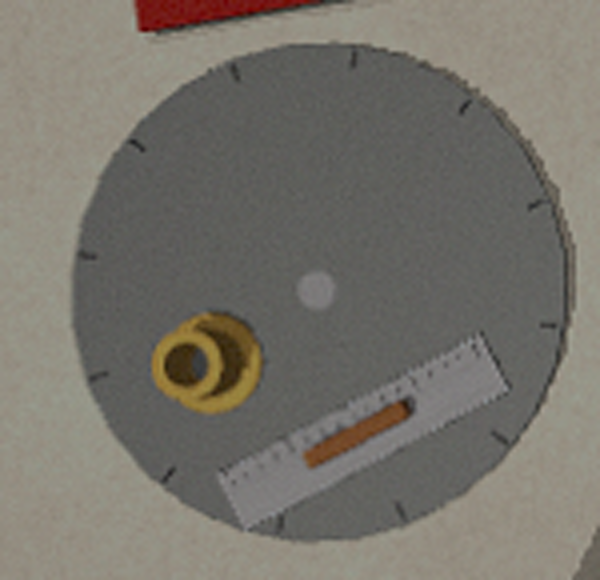

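View pics/p10s.png

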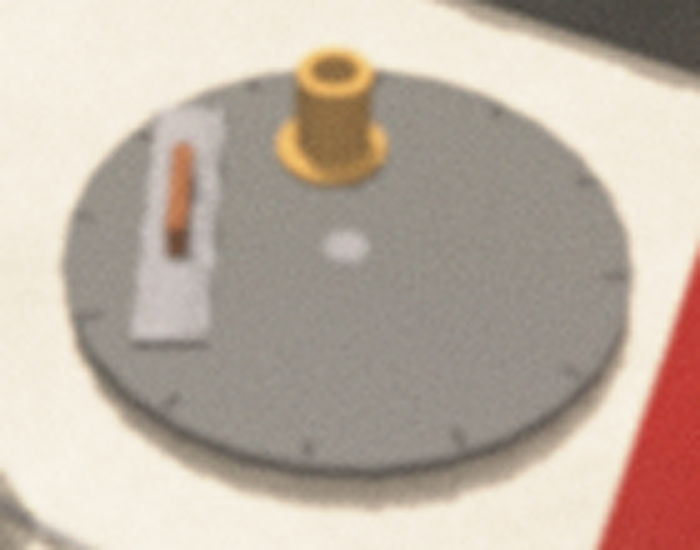

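```bash
python3 -c "
from sl import *
T=vision.snapshot('top');S=vision.snapshot('scene')
print(onz(S,up([(335,70)],5,240,110),.09),onz(S,up([(332,147)],5,240,110),.036),onz(T,up([(187,364)],4,95,160),.09))"
```

```text
[[0.4935312  0.31324459 0.09      ]] [[0.49499583 0.31074315 0.036     ]] [[0.49587336 0.31336073 0.09      ]]
```

Emit:
arm_command --commands "0 0 3 0 0 0; 0 0 4 0 0 0; 0 0 4 0 0 0; -0.4 0 4 0 0 0; -1 0 4 0 0 0; -1 0 4 0 0 0; -1 0 4 0 0 0; -1 0 4 0 0 0; -1 0 4 0 0 0; -1 0 4 0 0 0; -1 0 4 0 0 0; -1 0 4 0 0 0" --grip 1

```text
time: 28.2
eef_pos: [0.5167, 0.2806, 0.187]
ee_rot: [-1.571, -0.0, -0.026]
contact_force: [1.0, -0.3, -0.2]
width: 0.0855
```

Emit:
arm_command --commands "-1.1 0 2.4 0 0 0; -1.2 1.5 1 0 0 0; 0 3 0 0 0 0; 0 1.5 0 0 0 0; 0 0 0 0 0 0; 0 0 0 0 0 0; 0 0 0 0 0 0; 0 0 0 0 0 0; 0 0 0 0 0 0"

```text
time: 28.95
eef_pos: [0.4965, 0.3134, 0.1285]
ee_rot: [-1.57, -0.003, -0.026]
contact_force: [0.2, -0.8, -0.3]
width: 0.0851
```

```bash
python3 d.py .495 .3135 .049 -.026;  python3 -c "
from sl import *
look('p11')"
```

```text
pos [0.4965 0.3134 0.1285] psi -0.0264 tilt [ 0.0025  0.001  -1.    ] F [ 0.2 -0.8 -0.3] w 0.0851 t 28.95
tool shift cm [-0.17  7.95  0.  ] dist 0.08
turn about y deg -0.02 | after turn shift [-0.15  7.95  0.01]
T sleeve0 [([318.6, 210.0, 27.1, 22.4], 0.97), ([148.4, 251.0, 27.4, 26.8], 0.61), ([347.5, 209.9, 25.7, 22.5], 0.6)]
T straightedge [([183.9, 269.5, 74.1, 43.2], 0.59)]
S sleeve0 [([308.2, 132.8, 23.4, 34.1], 0.93), ([234.8, 287.2, 25.2, 30.3], 0.83), ([252.1, 262.3, 29.1, 37.8], 0.59), ([200.0, 304.9, 190.0, 185.1], 0.3)]
S straightedge [([274.9, 154.5, 16.3, 46.0], 0.77), ([184.8, 295.1, 15.5, 14.3], 0.19)]
```

View pics/p11s.png

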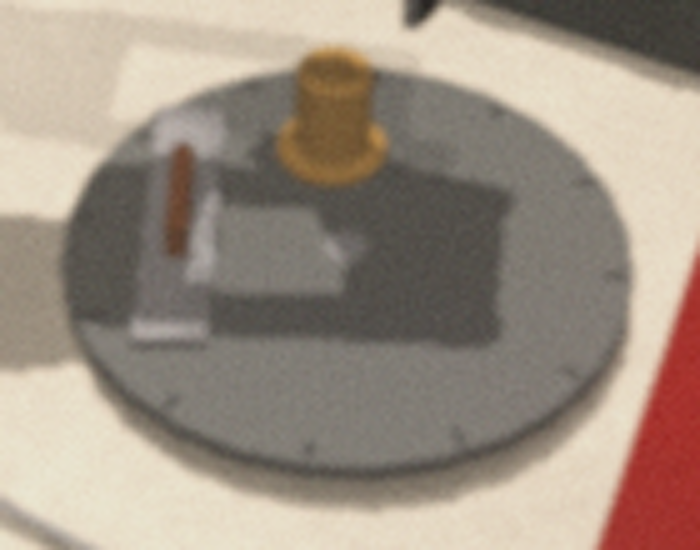

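Emit:
arm_command --commands "-0.1 0 0 0 0 0; 0 2 0 0 0 0; 0 2 0 0 0 0; 0 2 0 0 0 0; 0 1.5 0 0 0 0; 0 0.5 0 0 0 0; 0 0 0 0 0 0; 0 0 0 0 0 0; 0 0 0 0 0 0; 0 0 0 0 0 0"

```text
time: 30.08
eef_pos: [0.4953, 0.3137, 0.0483]
ee_rot: [-1.57, -0.002, -0.026]
contact_force: [-0.5, 0.6, -0.1]
width: 0.0854
```

Emit:
arm_command --commands "0 0 0 0 0 0; 0 0 0 0 0 0; 0 0 0 0 0 0; 0 0 0 0 0 0; 0 0 0 0 0 0; 0 0 0 0 0 0; 0 0 0 0 0 0; 0 0 0 0 0 0" --grip 0.3

```text
time: 30.75
eef_pos: [0.4947, 0.3135, 0.0475]
ee_rot: [-1.57, -0.001, -0.026]
contact_force: [-0.0, 0.8, 5.4]
width: 0.0423
```

Emit:
arm_command --commands "0 -1 0 0 0 0; 0 -2 0 0 0 0; 0 -3 0 0 0 0; 0 -3 0 0 0 0; 0 -3 0 0 0 0; 0 0 0 0 0 0; 0 0 0 0 0 0; 0 0 0 0 0 0"

```text
time: 31.42
eef_pos: [0.4935, 0.3129, 0.1661]
ee_rot: [-1.572, 0.002, -0.026]
contact_force: [-0.2, -0.7, -2.9]
width: 0.0426
```

```bash
python3 d.py .586 -.333 .17 -.026;  python3 -c "
from sl import *
look('p12')"
```

```text
pos [0.4935 0.3129 0.1661] psi -0.0258 tilt [-1.9e-03 -8.0e-04 -1.0e+00] F [-0.2 -0.7 -2.9] w 0.0426 t 31.42
tool shift cm [ 10.92  -0.35 -64.33] dist 0.652
turn about y deg 0.01 | after turn shift [ 10.93  -0.39 -64.32]
T sleeve0 [([344.6, 210.3, 26.1, 22.3], 0.89), ([140.5, 253.3, 17.6, 27.7], 0.82), ([319.1, 209.8, 26.8, 23.2], 0.6)]
T straightedge [([185.4, 268.7, 74.9, 41.4], 0.85)]
S sleeve0 [([308.2, 97.0, 25.8, 33.4], 0.82), ([251.4, 264.1, 25.7, 36.2], 0.68), ([234.8, 288.1, 24.1, 30.5], 0.58)]
S straightedge [([275.4, 155.1, 20.9, 47.9], 0.97)]
```

View pics/p12s.png

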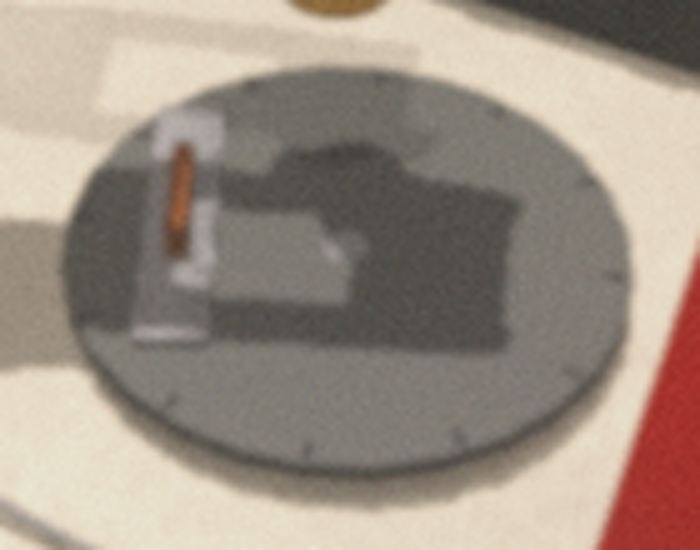

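Emit:
arm_command --commands "0.5 0 -3 0 0 0; 0.6 0 -4 0 0 0; 0.6 0 -4 0 0 0; 0.6 0 -4 0 0 0; 0.6 0 -4 0 0 0; 0.6 0 -4 0 0 0; 0.6 0 -4 0 0 0; 0.6 0 -4 0 0 0; 0.6 -0.2 -4 0 0 0; 0.6 -0.2 -4 0 0 0; 0.6 0 -4 0 0 0; 0.6 0 -4 0 0 0"

```text
time: 32.72
eef_pos: [0.553, -0.1604, 0.1708]
ee_rot: [-1.571, 0.0, -0.026]
contact_force: [1.3, 0.6, -2.4]
width: 0.0424
```

Emit:
arm_command --commands "0.8 0 -4 0 0 0; 0.8 0 -4 0 0 0; 0.8 0 -4 0 0 0; 0.8 0 -3 0 0 0; 0.4 0 -2 0 0 0; 0 0 0 0 0 0; 0 0 0 0 0 0; 0 0 0 0 0 0; 0 0 0 0 0 0; 0 0 0 0 0 0; 0 0 0 0 0 0"

```text
time: 33.63
eef_pos: [0.585, -0.3281, 0.1713]
ee_rot: [-1.571, -0.0, -0.024]
contact_force: [-0.1, 0.3, -1.3]
width: 0.0428
```

```bash
python3 d.py .586 -.333 .17 -.026
python3 - <<'E'
from h import *
p=sensors.get_obs()["eef_pos"]; import os; os.system("python3 pb.py p13 %f %f %f"%(p[0],p[1],p[2]-.0175))
E
```

```text
pos [ 0.585  -0.3281  0.1713] psi -0.0244 tilt [ 1.e-04 -0.e+00 -1.e+00] F [-0.1  0.3 -1.3] w 0.0428 t 33.63
tool shift cm [ 0.11  0.13 -0.49] dist 0.005
turn about y deg 0.09 | after turn shift [ 0.11  0.13 -0.49]
```

View pics/p13sb.png

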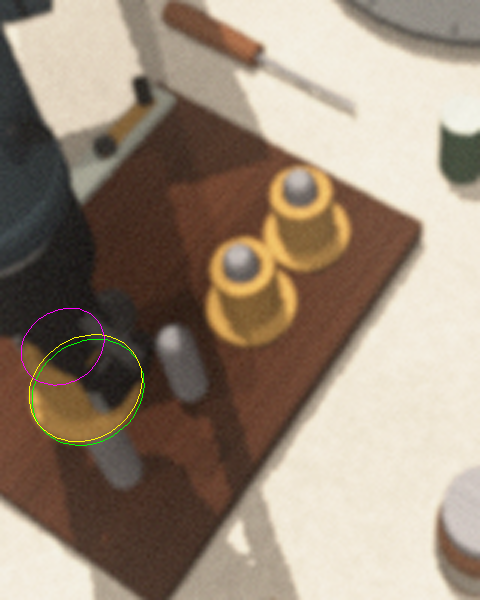

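Emit:
arm_command --commands "0.1 0 -0.45 0 0 0; 0 1.5 0 0 0 0; 0 1.5 0 0 0 0; 0 1 0 0 0 0; 0 0 0 0 0 0; 0 0 0 0 0 0; 0 0 0 0 0 0; 0 0 0 0 0 0; 0 0 0 0 0 0"

```text
time: 34.48
eef_pos: [0.5862, -0.3342, 0.1321]
ee_rot: [-1.572, -0.001, -0.026]
contact_force: [-0.1, -1.2, -3.3]
width: 0.0424
```

```bash
python3 d.py .5857 -.3327 .11 -.026
python3 - <<'E'
from h import *
p=sensors.get_obs()["eef_pos"]; import os; os.system("python3 pb.py p14 %f %f %f"%(p[0],p[1],p[2]-.0175))
E
```

```text
pos [ 0.5862 -0.3342  0.1321] psi -0.0258 tilt [ 0.0014 -0.0012 -1.    ] F [-0.1 -1.2 -3.3] w 0.0424 t 34.48
tool shift cm [-0.06  2.21  0.15] dist 0.022
turn about y deg 0.01 | after turn shift [-0.05  2.21  0.14]
```

View pics/p14sb.png

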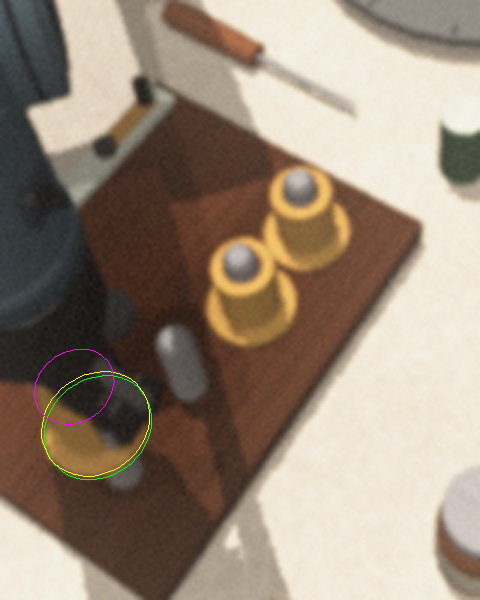

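Emit:
arm_command --commands "0 0 0.1 0 0 0; 0 0.5 0 0 0 0; 0 0.5 0 0 0 0; 0 0.5 0 0 0 0; 0 0.5 0 0 0 0; 0 0 0 0 0 0; 0 0 0 0 0 0; 0 0 0 0 0 0"

```text
time: 35.25
eef_pos: [0.5858, -0.3328, 0.1109]
ee_rot: [-1.571, 0.0, -0.026]
contact_force: [-0.2, -0.1, -1.6]
width: 0.0423
```

Emit:
arm_command --commands "0 0.6 0 0 0 0; 0 0.6 0 0 0 0; 0 0.6 0 0 0 0; 0 0.6 0 0 0 0; 0 0.6 0 0 0 0; 0 0.6 0 0 0 0; 0 0.6 0 0 0 0; 0 0.6 0 0 0 0; 0 0 0 0 0 0; 0 0 0 0 0 0; 0 0 0 0 0 0"

```text
time: 36.17
eef_pos: [0.5859, -0.3329, 0.0632]
ee_rot: [-1.571, -0.0, -0.026]
contact_force: [-1.0, 0.4, -3.0]
width: 0.0425
```

Emit:
arm_command --commands "0 0.4 0 0 0 0; 0 0.4 0 0 0 0; 0 0.4 0 0 0 0; 0 0.15 0 0 0 0; 0 0.1 0 0 0 0; 0 0.1 0 0 0 0; 0 0.05 0 0 0 0; 0 0 0 0 0 0; 0 0 0 0 0 0; 0 0 0 0 0 0"

```text
time: 37.0
eef_pos: [0.5858, -0.3327, 0.0476]
ee_rot: [-1.571, -0.0, -0.026]
contact_force: [-2.5, 2.2, 3.4]
width: 0.0424
```

Emit:
arm_command --commands "0 0 0 0 0 0; 0 0 0 0 0 0; 0 0 0 0 0 0; 0 0 0 0 0 0; 0 -2 0 0 0 0; 0 -4 0 0 0 0; 0 -4 0 0 0 0; 0 -4 0 0 0 0; 0 0 0 0 0 0; 0 0 0 0 0 0" --grip 0.9

```text
time: 37.83
eef_pos: [0.5874, -0.3341, 0.1909]
ee_rot: [-1.576, -0.006, -0.026]
contact_force: [0.1, -0.1, -0.3]
width: 0.0767
```

```bash
python3 pb.py p15 .586 -.3328 .03; python3 -c "
from sl import *
look('p15')"; python3 d.py .451 .217 .19 .475
```

```text
T sleeve0 [([319.2, 211.2, 23.7, 21.2], 0.95), ([345.2, 210.1, 25.9, 26.1], 0.79), ([401.1, 208.3, 29.1, 24.3], 0.78), ([187.8, 268.6, 72.3, 43.5], 0.55)]
T straightedge [([268.1, 185.4, 16.3, 12.8], 0.6), ([184.9, 269.1, 72.5, 43.9], 0.57)]
S sleeve0 [([191.9, 346.1, 33.3, 40.2], 0.93), ([234.4, 287.6, 26.7, 33.5], 0.84), ([252.0, 263.2, 26.8, 35.9], 0.74), ([199.7, 304.5, 187.4, 184.6], 0.7)]
S straightedge [([276.8, 154.4, 17.3, 49.5], 0.63), ([197.1, 302.5, 186.8, 174.4], 0.28)]
pos [ 0.5853 -0.3324  0.1855] psi -0.0258 tilt [-0.0019  0.0016 -1.    ] F [ 0.7  0.3 -0.4] w 0.0769 t 38.23
tool shift cm [-14.84  -0.34  54.58] dist 0.566
turn about y deg -28.69 | after turn shift [13.18 -0.45 55.  ]
```

View pics/p15sb.png

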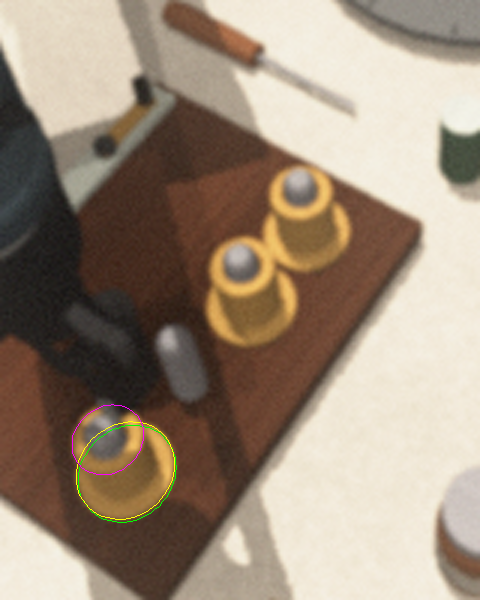

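View pics/p15t.png

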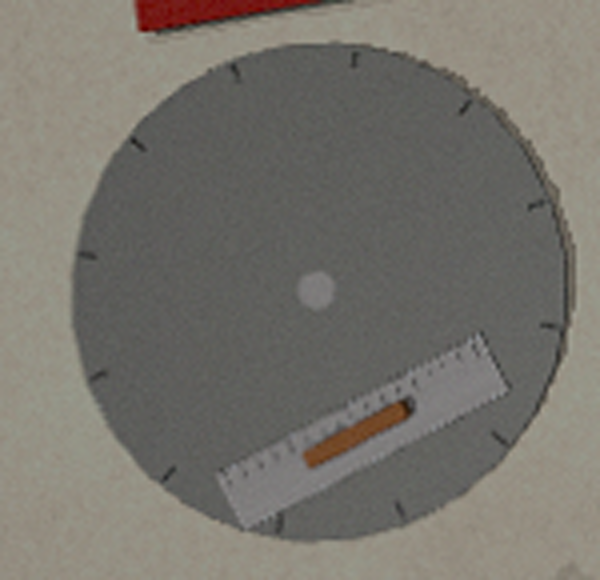

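View pics/p15s.png

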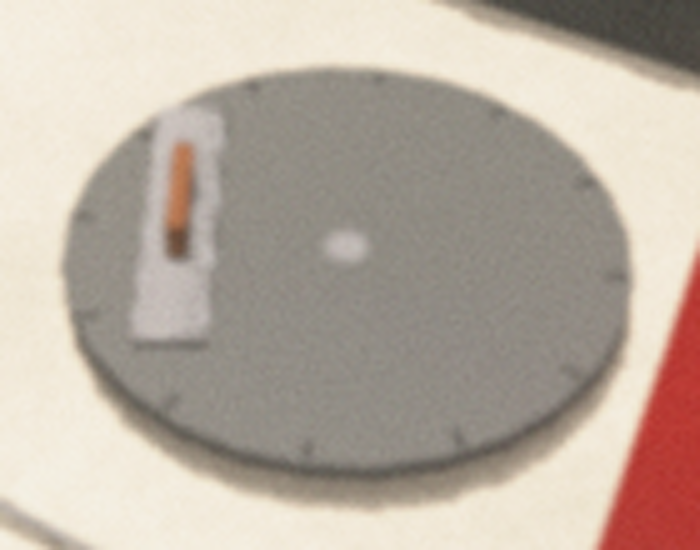

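```bash
cat > se.py <<'E'
from sl import *
def fit(T,S,cT,cS,z=.036,x0=(.451,.217,.475)):
    # corners order: (+x? ) local list
    loc=np.array([(.02,-.095),(-.02,-.095),(-.02,.095),(.02,.095)])
    def W(p):
        c,s=np.cos(p[2]),np.sin(p[2]); return np.c_[p[0]+c*loc[:,0]-s*loc[:,1],p[1]+s*loc[:,0]+c*loc[:,1],np.full(4,z)]
    out=[]
    for v in(1,2,3):
        r=lambda p:np.concatenate(([proj(T,W(p))-cT] if v&1 else [])+([proj(S,W(p))-cS] if v&2 else [])).ravel()
        o=least_squares(r,x0); print(v,o.x.round(4),np.abs(o.fun).max().round(2)); out.append(o.x)
    return out
E
python3 - <<'E'
from se import *
T=vision.snapshot("top");S=vision.snapshot("scene")
cT=up([(481,335),(509,384),(243,530),(219,474)],4,95,160)
cS=up([(208,340),(132,338),(157,107),(223,107)],5,240,110)
fit(T,S,cT,cS)
bT=up([(303,455),(404,400),(412,412),(311,468)],4,95,160)
b=onz(T,bT,.06); print("bar",b.mean(0),np.arctan2(-(b[0]-b[1])[0],(b[0]-b[1])[1]))
bS=up([(175,142),(192,142),(186,233),(168,232)],5,240,110)
b=onz(S,bS,.06); print("barS",b.round(4).tolist(),b.mean(0))
print(tri(T,S,bT.mean(0),bS.mean(0)))
E
```

```text
1 [0.4511 0.2176 0.4747] 0.9
2 [0.4485 0.217  0.4817] 0.22
3 [0.45   0.2172 0.477 ] 1.17
bar [0.45063737 0.21625477 0.06      ] 0.4793249471699051
barS [[0.4281, 0.2462, 0.06], [0.4365, 0.2509, 0.06], [0.4716, 0.1856, 0.06], [0.4627, 0.1815, 0.06]] [0.44970792 0.2160334  0.06      ]
(array([0.4503, 0.2161, 0.0596]), array([ 0.11,  0.14,  0.2 , -0.03]))
```

Emit:
arm_command --commands "0 0 0 0 -7.1 0; 0 0 0 0 -7.1 0; 0 0 0 0 -7.1 0; 0 0 0 0 -7.1 0; 0.9 0 4 0 -0.4 0; 0.9 0 4 0 0 0; 0.9 0 4 0 0 0; 0.9 0 4 0 0 0; 0.9 0 4 0 0 0; 0.9 0 4 0 0 0; 0.9 0 4 0 0 0; 0.9 0 4 0 0 0" --grip 0.55 --grip_force 60

```text
time: 39.33
eef_pos: [0.5023, -0.0137, 0.1871]
ee_rot: [-1.571, -0.0, 0.476]
contact_force: [0.9, 0.4, 0.8]
width: 0.0469
```

Emit:
arm_command --commands "1 0 4 0 0 0; 1 0 4 0 0 0; 1 0 4 0 0 0; 1 0 4 0 0 0; 1 0 4 0 0 0; 1 0 3 0 0 0; 0 2 0 0 0 0; 0 2 0 0 0 0; 0 2 0 0 0 0; 0 0 0 0 0 0; 0 0 0 0 0 0; 0 0 0 0 0 0"

```text
time: 40.33
eef_pos: [0.4515, 0.2166, 0.1279]
ee_rot: [-1.571, -0.001, 0.477]
contact_force: [-0.1, -0.2, -0.4]
width: 0.0471
```

```bash
python3 d.py .45 .2165 .042 .477;  python3 -c "
from sl import *
look('p16')"
```

```text
pos [0.4515 0.2166 0.1279] psi 0.4765 tilt [ 1.1e-03  3.0e-04 -1.0e+00] F [-0.1 -0.2 -0.4] w 0.0471 t 40.33
tool shift cm [-0.15  8.59  0.07] dist 0.086
turn about y deg -0.03 | after turn shift [-0.14  8.59  0.06]
T sleeve0 [([346.4, 208.3, 25.4, 23.7], 0.77), ([403.1, 209.1, 30.9, 25.5], 0.75), ([318.5, 209.1, 27.7, 19.1], 0.71)]
T straightedge [([201.8, 261.0, 44.7, 29.8], 0.92)]
S sleeve0 [([233.3, 288.1, 27.6, 31.7], 0.85), ([250.8, 264.1, 27.3, 35.9], 0.69), ([191.8, 344.5, 33.3, 42.7], 0.68)]
S straightedge [([275.6, 156.2, 18.6, 47.1], 0.98), ([200.7, 303.7, 190.6, 183.6], 0.34)]
```

View pics/p16s.png

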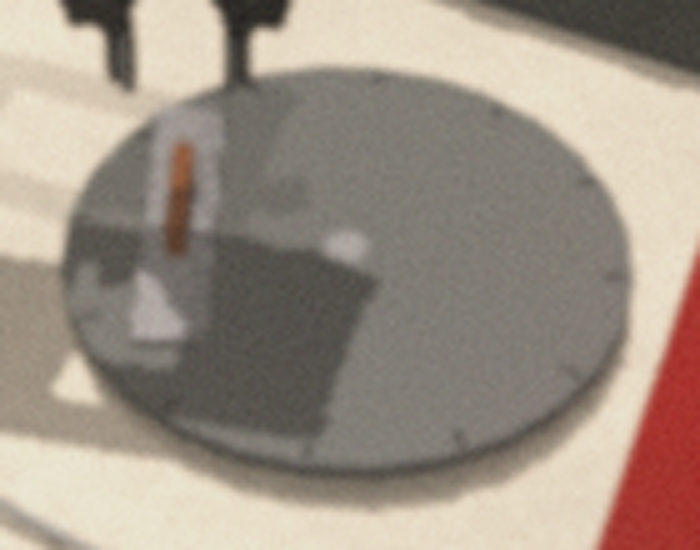

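Emit:
arm_command --commands "-0.1 0 0.05 0 0 0; 0 2 0 0 0 0; 0 2 0 0 0 0; 0 2 0 0 0 0; 0 1.5 0 0 0 0; 0 0.5 0 0 0 0; 0 0.5 0 0 0 0; 0 0 0 0 0 0; 0 0 0 0 0 0; 0 0 0 0 0 0; 0 0 0 0 0 0"

```text
time: 41.55
eef_pos: [0.4504, 0.2167, 0.0429]
ee_rot: [-1.571, -0.002, 0.477]
contact_force: [0.3, 0.3, -0.0]
width: 0.0469
```

```bash
python3 d.py .45 .2165 .042 .477;  python3 -c "
from sl import *
look('p17')"
```

```text
pos [0.4504 0.2167 0.0429] psi 0.4769 tilt [ 1.8e-03  4.0e-04 -1.0e+00] F [ 0.3  0.3 -0. ] w 0.0469 t 41.55
tool shift cm [-0.05  0.09  0.  ] dist 0.001
turn about y deg -0.01 | after turn shift [-0.05  0.09  0.  ]
T sleeve0 [([346.4, 210.7, 28.1, 23.5], 0.59)]
T straightedge [([359.8, 235.3, 128.4, 105.7], 0.7), ([204.4, 260.8, 34.5, 26.5], 0.62)]
S sleeve0 [([190.4, 343.5, 34.8, 39.4], 0.95), ([234.8, 288.5, 28.9, 31.8], 0.77), ([253.3, 264.4, 26.6, 37.3], 0.58)]
S straightedge [([276.6, 156.2, 18.1, 44.5], 0.77), ([198.3, 304.8, 189.0, 179.9], 0.17)]
```

View pics/p17s.png

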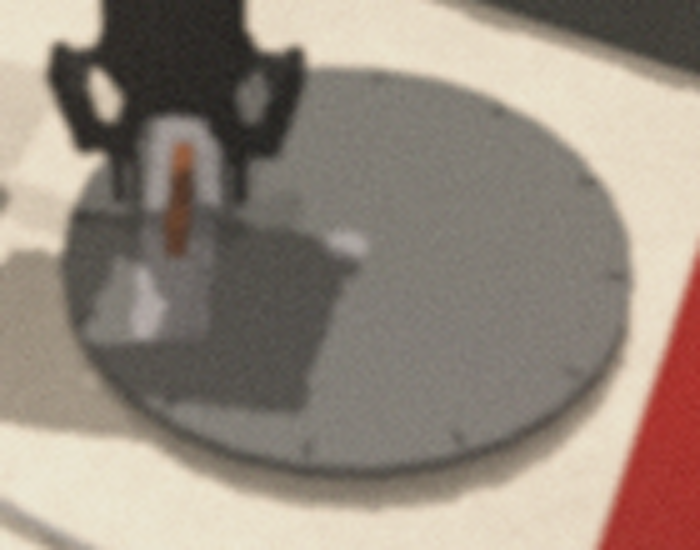

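Emit:
arm_command --commands "0 0 0 0 0 0; 0 0 0 0 0 0; 0 0 0 0 0 0; 0 0 0 0 0 0; 0 0 0 0 0 0; 0 0 0 0 0 0; 0 0 0 0 0 0; 0 0 0 0 0 0" --grip 0

```text
time: 42.52
eef_pos: [0.4498, 0.2165, 0.0422]
ee_rot: [-1.571, -0.0, 0.477]
contact_force: [-0.6, 0.2, 4.7]
width: 0.0104
```

```bash
python3 d.py .45 .2165 .042 .477
```

```text
pos [0.4498 0.2165 0.0422] psi 0.4769 tilt [ 3.e-04  0.e+00 -1.e+00] F [-0.6  0.2  4.7] w 0.0104 t 42.52
tool shift cm [ 0.01  0.02 -0.01] dist 0.0
turn about y deg -0.01 | after turn shift [ 0.01  0.02 -0.01]
```

Emit:
arm_command --commands "0 -1 0 0 0 0; 0 -2 0 0 0 0; 0 -3 0 0 0 0; 0 -3 0 0 0 0; 0 -3 0 0 0 0; 0 0 0 0 0 0; 0 0 0 0 0 0; 0 0 0 0 0 0; 0 0 0 0 0 0"

```text
time: 43.27
eef_pos: [0.4484, 0.2162, 0.1606]
ee_rot: [-1.57, 0.003, 0.477]
contact_force: [-0.0, -0.2, -2.1]
width: 0.0106
```

```bash
python3 d.py .4488 -.2241 .15 -.026;  python3 -c "
from sl import *
T,S=look('p18'); save(S,'p18S'); save(T,'p18T')"
```

```text
pos [0.4484 0.2162 0.1606] psi 0.4769 tilt [-3.2e-03 -7.0e-04 -1.0e+00] F [-0.  -0.2 -2.1] w 0.0106 t 43.27
tool shift cm [-20.17   1.09 -39.14] dist 0.44
turn about y deg 28.81 | after turn shift [  1.18   1.06 -44.02]
T sleeve0 [([402.1, 209.6, 31.9, 27.7], 0.95), ([318.9, 211.4, 27.1, 19.8], 0.82)]
T straightedge [([196.7, 261.7, 42.5, 26.6], 0.61)]
S sleeve0 [([235.4, 286.8, 23.9, 30.8], 0.73), ([251.1, 262.4, 27.5, 37.5], 0.69), ([191.2, 344.4, 30.4, 40.8], 0.59)]
S straightedge [([276.1, 120.5, 22.5, 47.9], 0.65), ([193.8, 224.7, 15.8, 22.4], 0.54), ([234.2, 206.9, 60.0, 28.9], 0.28)]
```

View pics/p18S.png

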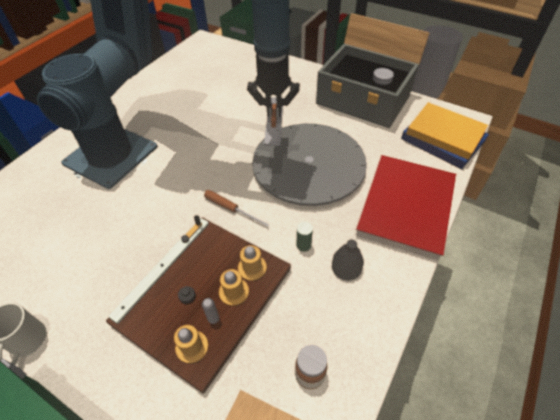

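View pics/p18t.png

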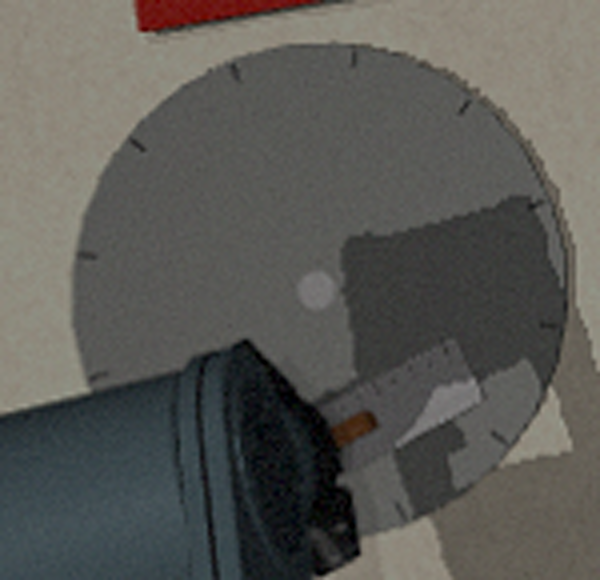

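Emit:
arm_command --commands "0 0 0 0 5 0; 0 0 0 0 6 0; 0 0 0 0 6 0; 0 0 0 0 6 0; 0.2 0 -3 0 5.8 0; 0.2 0 -3.5 0 0 0; 0.2 0 -3.5 0 0 0; 0.2 0 -3.5 0 0 0; 0.2 0 -3.5 0 0 0; 0.2 0 -3.5 0 0 0; 0.2 0 -3.5 0 0 0; 0.2 0 -3.5 0 0 0"

```text
time: 44.57
eef_pos: [0.4614, -0.0602, 0.162]
ee_rot: [-1.571, -0.0, -0.026]
contact_force: [0.2, 0.4, -1.8]
width: 0.0103
```

Emit:
arm_command --commands "0.2 0 -3.5 0 0 0; 0.2 0 -3.5 0 0 0; 0 0 -3.5 0 0 0; 0 0 -3 0 0 0; 0 0 -2 0 0 0; 0 0 0 0 0 0; 0 0 0 0 0 0; 0 0 0 0 0 0; 0 0 0 0 0 0; 0 0 0 0 0 0"

```text
time: 45.4
eef_pos: [0.4617, -0.2123, 0.162]
ee_rot: [-1.57, 0.0, -0.024]
contact_force: [0.0, -0.7, -2.0]
width: 0.0108
```

```bash
python3 d.py .456 -.2244 .16 -.026;  python3 - <<'E'
from sl import *
T,S=pickle_=__import__('pickle').load(open('cal.pkl','rb'))
print("weight",onz(T,up([(408,316)],4.5,280,170),.054))
print("fence inner",onz(T,up([(95,462),(629,463)],4.5,280,170),.039),"catch cal")
p=sensors.get_obs()["eef_pos"]
T=vision.snapshot("top");S=vision.snapshot("scene")
f=cv2.resize(S["frame"][:,:,::-1][170:370,90:300],None,fx=2.9,fy=2.9,interpolation=cv2.INTER_CUBIC)
c,s=np.cos(-.026),np.sin(-.026)
l=np.array([(.02,-.095),(-.02,-.095),(-.02,.095),(.02,.095)])
for z,col in((p[2]-.0122,(0,255,0)),(p[2]-.0062,(0,255,255))):
    W=np.c_[p[0]+c*l[:,0]-s*l[:,1],p[1]+s*l[:,0]+c*l[:,1],np.full(4,z)]
    q=(proj(S,W)-[90,170]+.5)*2.9-.5
    cv2.polylines(f,[q.round().astype(int).reshape(-1,1,2)],True,col,1)
cv2.imwrite("pics/p19.png",f)
E
```

```text
pos [ 0.4617 -0.2123  0.162 ] psi -0.0243 tilt [-2.e-04  4.e-04 -1.e+00] F [ 0.  -0.7 -2. ] w 0.0108 t 45.4
tool shift cm [-0.54  0.2  -1.22] dist 0.013
turn about y deg 0.1 | after turn shift [-0.53  0.2  -1.22]
weight [[ 0.51079782 -0.24744931  0.054     ]]
fence inner [[ 0.43327156 -0.07280041  0.039     ]
 [ 0.42542148 -0.37350233  0.039     ]] catch cal
```

View pics/p19.png

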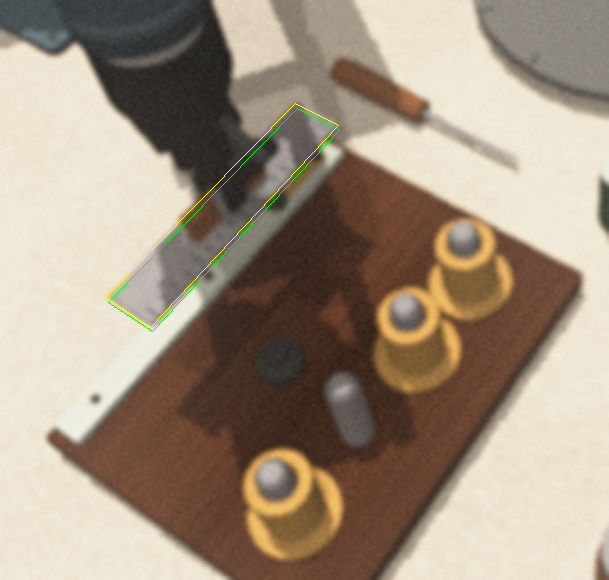

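Emit:
arm_command --commands "-0.5 0 -1.2 0 0 0; 0 2 0 0 0 0; 0 2.5 0 0 0 0; 0 2.5 0 0 0 0; 0 2 0 0 0 0; 0 1 0 0 0 0; 0 0 0 0 0 0; 0 0 0 0 0 0; 0 0 0 0 0 0; 0 0 0 0 0 0; 0 0 0 0 0 0"

```text
time: 46.42
eef_pos: [0.4571, -0.226, 0.0632]
ee_rot: [-1.572, -0.002, -0.026]
contact_force: [-0.5, -0.2, -1.6]
width: 0.0111
```

```bash
python3 d.py .456 -.2244 .0422 -.026; python3 pb.py p20
```

```text
pos [ 0.4571 -0.226   0.0632] psi -0.0256 tilt [ 0.0019 -0.0016 -1.    ] F [-0.5 -0.2 -1.6] w 0.0111 t 46.42
tool shift cm [-0.12  2.1   0.16] dist 0.021
turn about y deg 0.02 | after turn shift [-0.12  2.1   0.16]
```

View pics/p20sb.png

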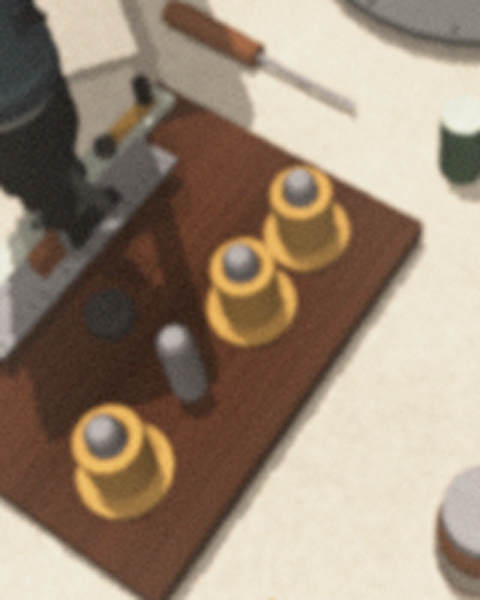

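Emit:
arm_command --commands "0 0.5 0.1 0 0 0; 0 0.5 0 0 0 0; 0 0.5 0 0 0 0; 0 0.3 0 0 0 0; 0 0.15 0 0 0 0; 0 0 0 0 0 0; 0 0 0 0 0 0; 0 0 0 0 0 0; 0 0 0 0 0 0"

```text
time: 47.27
eef_pos: [0.4564, -0.2244, 0.0423]
ee_rot: [-1.571, 0.0, -0.026]
contact_force: [0.0, 0.2, -2.4]
width: 0.0106
```

```bash
python3 d.py .4488 -.2242 .0422 -.026
```

```text
pos [ 0.4564 -0.2244  0.0423] psi -0.0259 tilt [-1.e-04  1.e-04 -1.e+00] F [ 0.   0.2 -2.4] w 0.0106 t 47.27
tool shift cm [-0.76  0.01  0.01] dist 0.008
turn about y deg 0.01 | after turn shift [-0.76  0.01  0.01]
```

Emit:
arm_command --commands "-0.2 0.05 0 0 0 0; -0.2 0 0 0 0 0; -0.15 0 0 0 0 0; -0.1 0 0 0 0 0; 0 0 0 0 0 0; 0 0 0 0 0 0; 0 0 0 0 0 0"

```text
time: 47.85
eef_pos: [0.4497, -0.2244, 0.0422]
ee_rot: [-1.571, 0.0, -0.026]
contact_force: [-1.3, -0.8, 3.7]
width: 0.0106
```

Emit:
arm_command --commands "-0.1 0 0 0 0 0; -0.1 0 0 0 0 0; 0 0 0 0 0 0; 0 0 0 0 0 0; 0 0 0 0 0 0"

```text
time: 48.27
eef_pos: [0.4482, -0.2244, 0.0422]
ee_rot: [-1.571, -0.001, -0.026]
contact_force: [2.2, 0.1, 2.2]
width: 0.0108
```

Emit:
arm_command --commands "-0.08 0 0 0 0 0; 0 0 0 0 0 0; 0 0 0 0 0 0; 0 0 0 0 0 0"

```text
time: 48.6
eef_pos: [0.4475, -0.2244, 0.0422]
ee_rot: [-1.571, -0.001, -0.026]
contact_force: [3.7, 0.0, 3.3]
width: 0.0107
```

Emit:
arm_command --commands "-0.1 0 0 0 0 0; 0 0 0 0 0 0; 0 0 0 0 0 0; 0 0 0 0 0 0"

```text
time: 48.93
eef_pos: [0.4474, -0.2244, 0.0423]
ee_rot: [-1.571, -0.003, -0.026]
contact_force: [7.6, 0.5, 0.6]
width: 0.0106
```

Emit:
arm_command --commands "-0.1 0 0 0 0 0; 0 0 0 0 0 0; 0 0 0 0 0 0; 0 0 0 0 0 0"

```text
time: 49.27
eef_pos: [0.4473, -0.2245, 0.0424]
ee_rot: [-1.572, -0.005, -0.027]
contact_force: [10.6, 1.5, -0.6]
width: 0.0104
```

Emit:
arm_command --commands "0.18 0 0 0 0 0; 0 0 0 0 0 0; 0 0 0 0 0 0"

```text
time: 49.52
eef_pos: [0.4475, -0.2244, 0.0423]
ee_rot: [-1.571, -0.001, -0.026]
contact_force: [4.8, 0.2, 2.9]
width: 0.0108
```

Emit:
arm_command --commands "0 0 0 0 0 0; 0 0 0 0 0 0; 0 0 0 0 0 0; 0 -0.5 0 0 0 0; 0 -1 0 0 0 0; 0 -3 0 0 0 0; 0 -4 0 0 0 0; 0 -4 0 0 0 0; 0 -2 0 0 0 0; 0 0 0 0 0 0" --grip 0.35

```text
time: 50.35
eef_pos: [0.4493, -0.2262, 0.1935]
ee_rot: [-1.578, -0.009, -0.026]
contact_force: [1.4, -0.6, 0.1]
width: 0.0299
```

Emit:
arm_command --commands "2 0 3.5 0 0 0; 2 0 3.5 0 0 0; 2 0 3.5 0 0 0; 2 0 3.5 0 0 0; 2 0 3.5 0 0 0; 0 0 3.5 0 0 0; 0 0 3.5 0 0 0; 0 0 0 0 0 0"

```text
time: 51.02
eef_pos: [0.5521, 0.0242, 0.1865]
ee_rot: [-1.568, 0.002, -0.021]
contact_force: [-0.0, -0.1, 0.3]
width: 0.0299
```

```bash
python3 pb.py p21; python3 d.py .418 -.092 .055 -.785
python3 - <<'E'
from h import *
T=vision.snapshot("top");S=vision.snapshot("scene"); save(S,"p21S",(95,205,305,405),2.9)
E
```

```text
pos [0.5525 0.0196 0.1867] psi -0.0224 tilt [-1.2e-03 -2.0e-04 -1.0e+00] F [ 0.1  0.  -0.3] w 0.0301 t 51.12
tool shift cm [-13.18  13.19 -11.46] dist 0.219
turn about y deg 43.69 | after turn shift [ -1.63  13.17 -17.4 ]
```

View pics/p21S.png

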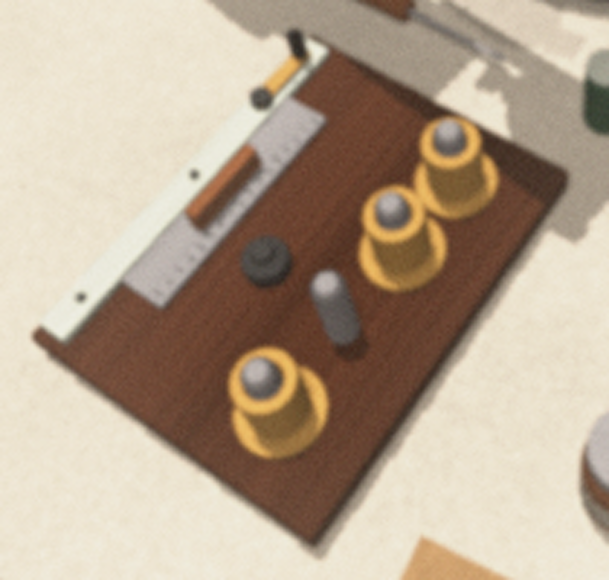

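View pics/p21tb.png

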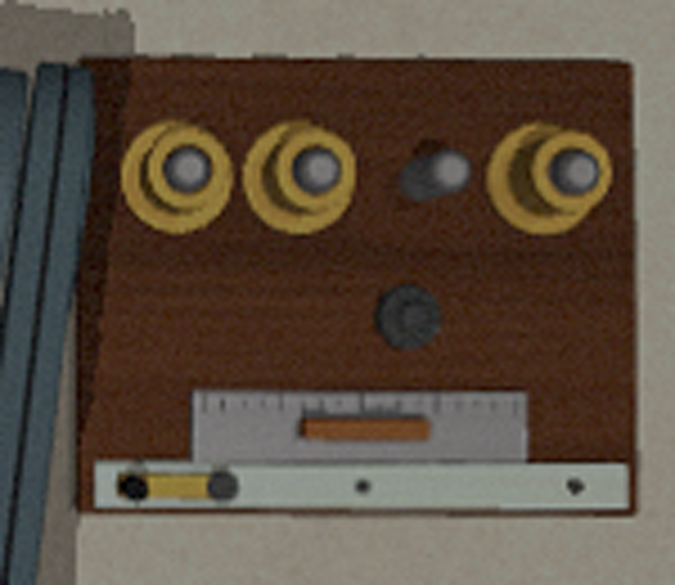

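Emit:
arm_command --commands "0 0 0 0 7.1 0; 0 0 0 0 7.1 0; 0 0 0 0 7.1 0; 0 0 0 0 7.1 0; 0 0 0 0 7.1 0; 0 0 0 0 7.1 0; 0 0 0 0 1.1 0; 0 0 0 0 0 0; 0 0 0 0 0 0; 0 0 0 0 0 0" --grip 0.28

```text
time: 52.05
eef_pos: [0.5531, 0.0175, 0.187]
ee_rot: [-1.571, -0.0, -0.787]
contact_force: [0.8, 0.5, 0.3]
width: 0.0239
```

```bash
python3 - <<'E'
from sl import *
T=vision.snapshot("top");S=vision.snapshot("scene"); save(S,"p22S",(130,190,270,290),5); save(T,"p22T",(280,230,380,300),6)
print(onz(T,up([(134,487)],4.5,280,170),.072), tri(T,S,up([(134,487)],4.5,280,170)[0],up([(295,38)],2.9,95,205)[0]))
E
python3 d.py .419 -.0935 .14 -.785
```

```text
[[ 0.4216454  -0.09146649  0.072     ]] (array([ 0.4201, -0.0929,  0.069 ]), array([ 0.51,  0.52,  0.69, -0.07]))
pos [0.5531 0.0179 0.187 ] psi -0.7874 tilt [-1.e-04 -0.e+00 -1.e+00] F [-0.9 -1.1  0.2] w 0.024 t 52.15
tool shift cm [ -1.57   4.7  -17.36] dist 0.181
turn about y deg -0.14 | after turn shift [ -1.61   4.7  -17.36]
```

View pics/p22T.png

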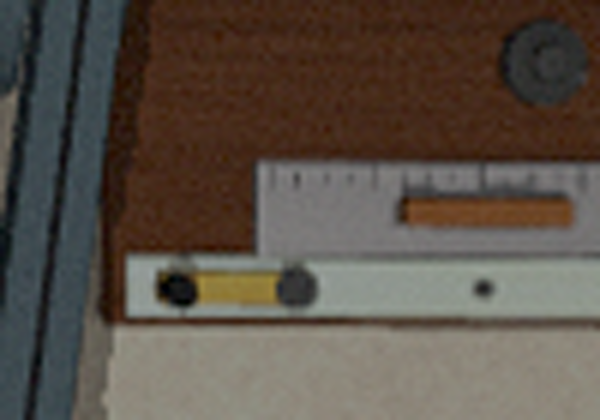

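Catch still open, straightedge flush. Straddle the knob at (0.419, −0.093).

Emit:
arm_command --commands "-0.3 0.5 -2.5 0 0 0; -0.3 1 -3.5 0 0 0; -0.3 1 -3.5 0 0 0; -0.3 1 -3.5 0 0 0; -0.3 1 -3 0 0 0; -0.1 0 -1.4 0 0 0; 0 0 0 0 0 0; 0 0 0 0 0 0; 0 0 0 0 0 0; 0 0 0 0 0 0; 0 0 0 0 0 0"

```text
time: 53.07
eef_pos: [0.4194, -0.0927, 0.1423]
ee_rot: [-1.57, -0.001, -0.787]
contact_force: [0.9, 0.1, 0.4]
width: 0.0238
```

```bash
python3 d.py .419 -.0933 .055 -.785;  python3 - <<'E'
from sl import *
S=vision.snapshot("scene"); save(S,"p23S",(130,180,270,290),5)
E
```

```text
pos [ 0.4194 -0.0927  0.1423] psi -0.787 tilt [ 8.e-04 -2.e-04 -1.e+00] F [0.9 0.1 0.4] w 0.0238 t 53.07
tool shift cm [ 0.01  8.73 -0.07] dist 0.087
turn about y deg -0.11 | after turn shift [ 0.02  8.73 -0.07]
```

View pics/p23S.png

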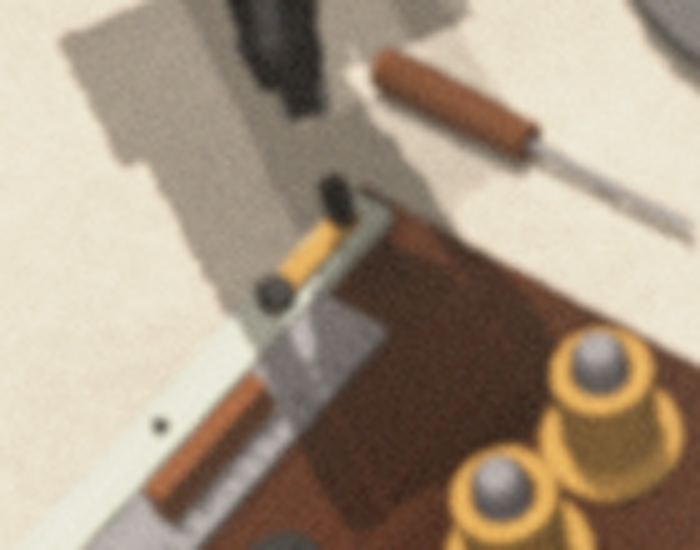

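Emit:
arm_command --commands "0 2 0 0 0 0; 0 2 0 0 0 0; 0 1.5 0 0 0 0; 0 0.8 0 0 0 0; 0 0.8 0 0 0 0; 0 0.8 0 0 0 0; 0 0.8 0 0 0 0; 0 0 0 0 0 0; 0 0 0 0 0 0; 0 0 0 0 0 0"

```text
time: 53.95
eef_pos: [0.4188, -0.0933, 0.0553]
ee_rot: [-1.571, -0.001, -0.789]
contact_force: [-0.1, 0.6, 0.2]
width: 0.0242
```

```bash
python3 d.py .419 -.0933 .055 -.785;  python3 - <<'E'
from sl import *
S=vision.snapshot("scene"); save(S,"p24S",(130,180,270,290),5)
E
```

```text
pos [ 0.4188 -0.0933  0.0553] psi -0.7885 tilt [ 6.e-04 -3.e-04 -1.e+00] F [-0.1  0.6  0.2] w 0.0242 t 53.95
tool shift cm [0.01 0.03 0.02] dist 0.0
turn about y deg -0.2 | after turn shift [0.01 0.03 0.02]
```

View pics/p24S.png

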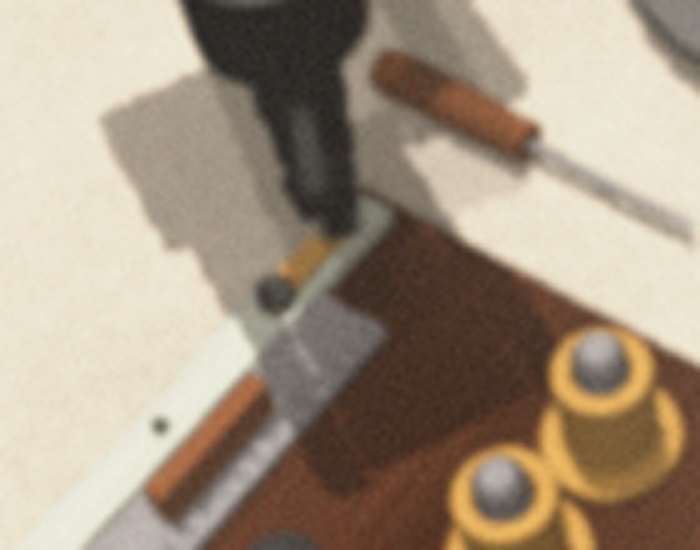

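Emit:
arm_command --commands "0.67 0 0.56 0 0 0; 0.75 0 0.44 0 0 0; 0.82 0 0.3 0 0 0; 0.86 0 0.15 0 0 0; 0.87 0 0 0 0 0; 0.86 0 -0.15 0 0 0; 0.82 0 -0.3 0 0 0; 0.75 0 -0.44 0 0 0; 0.67 0 -0.56 0 0 0; 0.3 0 -0.3 0 0 0; 0 0 0 0 0 0; 0 0 0 0 0 0"

```text
time: 55.0
eef_pos: [0.4681, -0.1481, 0.055]
ee_rot: [-1.571, -0.0, -0.789]
contact_force: [-0.0, 0.3, -0.2]
width: 0.0241
```

Emit:
arm_command --commands "0.2 0 -0.2 0 0 0; 0.15 0 -0.15 0 0 0; 0 0 0 0 0 0; 0 0 0 0 0 0"

```text
time: 55.33
eef_pos: [0.4682, -0.1525, 0.0551]
ee_rot: [-1.571, -0.0, -0.788]
contact_force: [-0.9, 0.3, 0.9]
width: 0.0235
```

Emit:
arm_command --commands "0.15 0 -0.15 0 0 0; 0.1 0 -0.1 0 0 0; 0 0 0 0 0 0; 0 0 0 0 0 0"

```text
time: 55.67
eef_pos: [0.4677, -0.1553, 0.0548]
ee_rot: [-1.571, 0.002, -0.789]
contact_force: [-1.9, 4.8, 1.2]
width: 0.0239
```

Emit:
arm_command --commands "0.1 0 -0.1 0 0 0; 0.05 0 -0.05 0 0 0; 0 0 0 0 0 0; 0 0 0 0 0 0"

```text
time: 56.0
eef_pos: [0.4669, -0.1562, 0.0545]
ee_rot: [-1.57, 0.004, -0.789]
contact_force: [-2.3, 8.4, 1.7]
width: 0.0239
```

At the stop (8 N reaction). Back off, lift and look.

Emit:
arm_command --commands "-0.5 0 0.45 0 0 0; 0 0 0 0 0 0; 0 0 0 0 0 0; 0 -2 0 0 0 0; 0 -4 0 0 0 0; 0 -4 0 0 0 0; 0 -2 0 0 0 0; 0 0 4 0 0 0; 0 0 4 0 0 0; 0 0 4 0 0 0; 0 0 4 0 0 0; 0 0 0 0 0 0"

```text
time: 57.0
eef_pos: [0.5861, -0.0346, 0.1753]
ee_rot: [-1.566, -0.003, -0.785]
contact_force: [0.2, -1.2, -0.8]
width: 0.0237
```

Emit:
arm_command --commands "0 0 3 0 0 0; -4 0 0 0 0 0; -4 0 0 0 0 0; -4 0 0 0 0 0; 0 0 0 0 0 0; 0 0 0 0 0 0"

```text
time: 57.5
eef_pos: [0.5171, 0.0684, 0.1753]
ee_rot: [-1.571, -0.001, -0.786]
contact_force: [0.8, -0.5, 0.2]
width: 0.0241
```

```bash
python3 - <<'E'
from sl import *
T=vision.snapshot("top");S=vision.snapshot("scene"); save(S,"p25S",(95,205,305,405),2.9); save(T,"p25T",(280,170,430,300),4.5); save(S,"p25F");save(T,"p25TF")
print(sensors.get_obs()["eef_pos"])
E
```

```text
[0.51917715 0.06686022 0.1756575 ]
```

View pics/p25T.png

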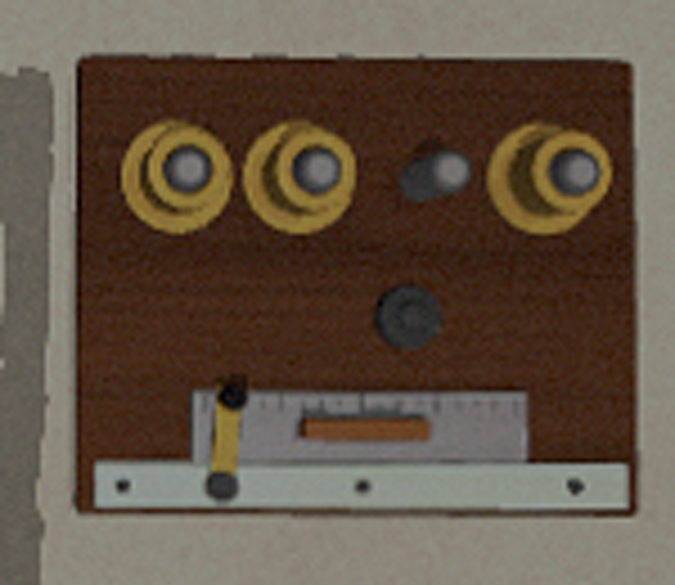

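View pics/p25S.png

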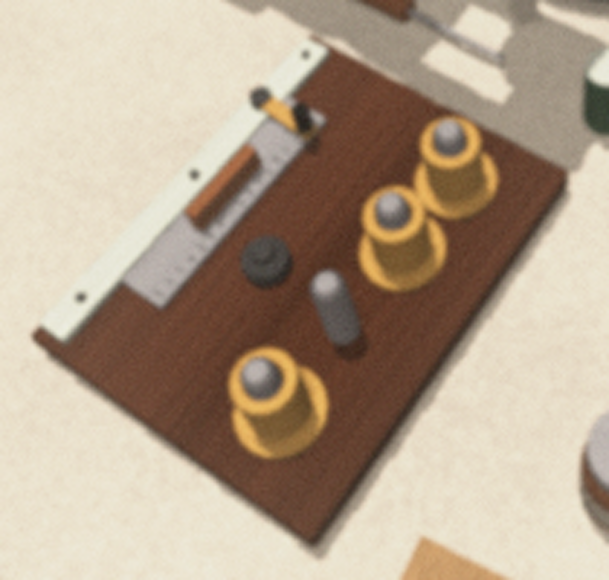

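View pics/p25TF.png

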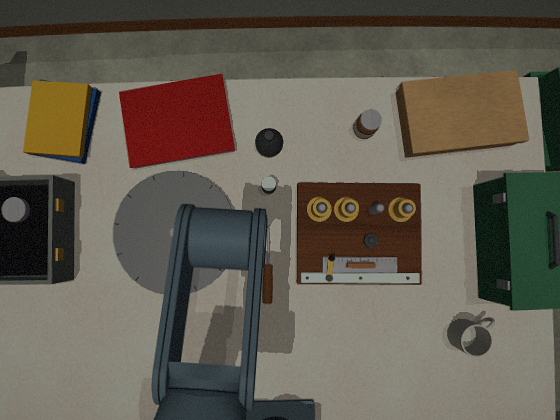

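```bash
python3 - <<'E'
from se import *
T=vision.snapshot("top");S=vision.snapshot("scene")
cT=up([(527,391),(527,462),(193,462),(193,391)],4.5,280,170)
c=onz(T,cT,.036).round(4); print(c.tolist())
c0,s0=np.cos(-.026),np.sin(-.026)
d=c[:,:2]-[.5288,-.2263]; print(np.c_[c0*d[:,0]+s0*d[:,1],-s0*d[:,0]+c0*d[:,1]].round(4))
f=onz(T,up([(100,462),(625,463)],4.5,280,170),.039); print("fence edge",f.round(4).tolist())
o=sensors.get_obs(); print(o["time"],o["contact_force"],manip.finish_job())
E
```

```text
[[0.4671, -0.3177, 0.036], [0.4273, -0.3163, 0.036], [0.4318, -0.1279, 0.036], [0.4715, -0.1289, 0.036]]
[[-0.0593 -0.093 ]
 [-0.0991 -0.0926]
 [-0.0995  0.0958]
 [-0.0598  0.0959]]
fence edge [[0.4332, -0.0756, 0.039], [0.4255, -0.3712, 0.039]]
the job is handed in; nothing more can be done
57.7 [-0.36498068 -0.02289499 -0.46875436] None
```

The job is done and handed in at 57.7 s. The catch was opened to its stop, the sleeves went on, the straightedge was laid, and the catch was shut, in that order.

**Sleeves:** three were on the turntable. They now sit on pillars 0, 1 and 3. I lowered each until a light contact, under 10 N, at the expected height. The pictures show every pillar standing clear of its tube.

**Straightedge:** it lies flat against the fence. Measured in the board frame, its near edge is at x ≈ −0.099 m, with the fence face at −0.100 m. Its ends are at y ≈ −0.093 and +0.096 m, so it is about 2 mm off centre, and both edges agree in yaw.

**Catch:** I pushed it to its closing stop at about 8 N, so it rests at roughly 1.65 rad, slightly past the nominal 1.57. It lies over the straightedge's end, which did not move.

**Other things:** the weight, tin, cone and screwdriver are where they were. The gripper is clear of everything and touching nothing. I saw no sleeve or straightedge knocked aside.

No check failed. The two cameras disagreed by 1–3 mm at most, within the clearances.

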